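Roll the tread inserts home in a step rail

TASK

Take the hand roller out of its stand and roll it along the row of tread inserts in the aluminium rail, from one end to the other, with firm but not heavy pressure, until every insert sits fully home. Touch the rail and its inserts only with the roller, put the roller back upright in its stand with its guard plate resting on the block, and leave the cup, the bolt and the bracket where they are.

Things in the scene. Friction and masses are not known exactly. Their poses are not given: they have to be found in the camera images.
- roller: hand roller standing in its stand, 0.25 to 0.4 kg. Origin at the lowest point of its wheel, z up through the handle; rolls along its y (axle along x). Free-turning rubber wheel 44 mm diameter, 26 mm wide. Steel guard plate 60 (x) x 66 (y) mm, from 50 to 56 mm above the origin. Square wooden handle 26 x 26 mm, to be gripped, from 56 to 114 mm above the origin
- wheel (a joint): turn of the roller's wheel about its axle, rad, 0 at the start (22 mm of rolling per rad, either sign)
- stand: fixed wooden block 78 (x) x 84 (y) x 56 mm high, origin at the centre of its underside. The wheel hangs in its through pocket 45 (x) x 51 (y) mm (about 3.5 mm free on each side) and the guard plate rests on the block's top; the roller's origin is then 6 mm above the stand's origin and their axes agree
- rail: fixed aluminium step-edge channel, 52 (x) x 212 (y) mm, walls 22 mm high, origin at the centre of its underside, long axis y. Eight hard ribbed tread inserts stand in it in one row along y at x = 0, insert 1 at y = -0.084, then every 24 mm up to insert 8 at y = +0.084; each is 26 mm wide (x) and 23 mm long (y)
- row_mid (a point): point on the rail, 38 mm above its origin: the nominal top of a seated insert at mid-row. The bed is uneven: true seated tops are up to 8 mm higher or lower there and slope along y by up to 0.03 rad either way; no pose shows it, so feel for it. An insert slides down under about 6 N, stays where left, then stops hard on the bed. More than 25 N from the roller cracks inserts; 9 to 13 N is right (the step up to the next insert adds some 6 N)
- parts_cup: bystander: small tin cup, 76 mm wide, 61 mm high, loose; leave it where it is
- hex_bolt: bystander: hex bolt standing on its head, 24 mm wide, 27 mm high, loose; leave it where it is
- bracket: bystander: black folded steel lamp bracket, 53 x 87 x 32 mm, loose; leave it where it is
- insert_1 (a joint): how far insert 1 (rail y = -0.084) still stands above its seat, m: 0 = fully seated, 0.003 to 0.005 at the start
- insert_2 (a joint): how far insert 2 (rail y = -0.060) still stands above its seat, m: 0 = fully seated, 0.003 to 0.005 at the start
- insert_3 (a joint): how far insert 3 (rail y = -0.036) still stands above its seat, m: 0 = fully seated, 0.003 to 0.005 at the start
- insert_4 (a joint): how far insert 4 (rail y = -0.012) still stands above its seat, m: 0 = fully seated, 0.003 to 0.005 at the start
- insert_5 (a joint): how far insert 5 (rail y = +0.012) still stands above its seat, m: 0 = fully seated, 0.003 to 0.005 at the start
- insert_6 (a joint): how far insert 6 (rail y = +0.036) still stands above its seat, m: 0 = fully seated, 0.003 to 0.005 at the start
- insert_7 (a joint): how far insert 7 (rail y = +0.060) still stands above its seat, m: 0 = fully seated, 0.003 to 0.005 at the start
- insert_8 (a joint): how far insert 8 (rail y = +0.084) still stands above its seat, m: 0 = fully seated, 0.003 to 0.005 at the start

How it is judged:
On the way, in this order (a step that is already met when the one before it is completed fails the run):
1. the roller is lifted clear of its stand (z of roller in the frame of stand above 0.06 m), for 0.1 s.
2. the roller bears on the inserts and its wheel has rolled at least 44 mm (contact force between roller and rail above 2 N and (value of joint wheel above 2 rad or value of joint wheel below -2 rad)).
3. all eight inserts are seated (less than 1.5 mm proud) (value of joint each of insert_1, insert_2, insert_3, insert_4, insert_5, insert_6, insert_7, insert_8 below 0.0015 m), for 0.2 s.
At the end, for the whole second after the job is handed in: Every insert is less than 1.5 mm above its seat; the roller stands at rest upright (within 0.08 rad) in its stand, centred within 8 mm, its guard plate resting on the block (origin within 3 mm of its 6 mm height there); cup, bolt and bracket lie within 30 mm of where they were (all of step 3 and horizontal distance between roller and stand below 0.008 m and z of roller in the frame of stand between 0.003 and 0.009 m and angle between roller's own z axis and vertical below 0.08 rad and linear speed of roller below 0.02 m/s and distance of each of parts_cup, hex_bolt, bracket from where it was at the start of the episode below 0.03 m); the robot touches nothing.
It fails at once if the roller bears on the rail and inserts with more than 25 N (contact force between roller and rail above 25 N).
It fails at once if fingers or arm press on the rail or inserts (contact force between any of the fingers, the arm and rail above 1 N).
It fails at once if the cup is moved more than 30 mm (distance of parts_cup from where it was at the start of the episode above 0.03 m).
It fails at once if the bolt is moved more than 30 mm (distance of hex_bolt from where it was at the start of the episode above 0.03 m).
It fails at once if the bracket is moved more than 30 mm (distance of bracket from where it was at the start of the episode above 0.03 m).
It also fails if it takes over 72 s, if anything falls off the work surface, if the arm or the gripper's body presses on something with over 40 N, if the wrist force passes 120 N, or if a joint passes its speed limit or range.

ROBOT

A 7-joint arm with a two-finger parallel gripper is mounted at the origin on a cart in front of the work surface, level with it; the furniture and walls round the work are solid. World frame = base frame: x ahead of the robot, y to its left, z up, the work surface at z = 0. Lengths are in m, angles in rad, forces in N, time in s.
With the tool pointing down it reaches from about 0.35 to 0.9 m from the base axis. Payload 7.2 kg.
Tool frame: the origin (TCP) lies on the front face of the gripper's body, between the roots of the fingers; the fingertips stand 80 mm ahead of it and the grasp point (between the pads) lies 61 mm ahead of it; z points along the fingers, y is the direction in which the jaws open and shut (so a half turn about z gives the same grasp; the last joint's range is limited). The gripper opens to 88 mm and grips with 3 to 60 N. Pads are 20 mm wide; open, the fingers measure 115 mm over their backs; the gripper's body (75 mm by 178 mm) begins 61 mm behind the grasp point.
Start: joints at [1.051, 0.411, -0.013, 1.596, 0.006, 1.134, -0.082], TCP at [0.273, -0.562, 0.303] pointing down, gripper open.
Joint ranges: [-2.95, 2.95], [-0.29, 1.99], [-1.47, 1.44], [0.14, 2.54], [-1.03, 4.17], [0.13, 1.85], [-2.86, 2.86]. Speed limits (rad/s): [2.39, 2.39, 3.01, 3.01, 3.14, 3.14, 3.14].

INTERFACE

Orientations are given as a unit quaternion [x, y, z, w].
In Python, from cell import robot gives the robot as it stands.
- The arm moves only by the shell command python3 -m crank 'ROWS' [FORCE]. ROWS is JSON, one flat list of numbers, 7 for each row, row after row: the turn, a rotation vector about the world's x, y, z in rad, then the shift along the world's x, y, z in cm, then the opening in per cent of the stroke, from 0 (shut) to 100 (fully open). In form: [rx, ry, rz, x, y, z, claw, rx, ry, rz, x, y, z, claw, ...]. A call has 1 to 8 rows; each row shifts and turns the pose as measured when the row begins; what a row does not reach is not made up. A row lasts 1/8 s, in which the tool goes at most 62.5 mm and 10.7 degrees, less where a joint would pass 70% of its speed; a pose out of reach is approached as far as the arm can. A call with a gripper value outside its range is refused whole. The fingers move at their own pace and stop on an object; FORCE is the grip in N (left out, the last holds). Time passes only in rows, so rows that do not move let the fingers close. It gives the time, the measured TCP pose, the force and the opening at its end, in the units of the state.
- robot.sense(): the state, without advancing time (a new reading comes with each control period).
- robot.snapshot(name): name is "side" or "top"; returns a dict with "img" (480x640x3 uint8, red, green, blue), "intrinsics" (3x3 intrinsics, pixels), "D" ([k1, k2, p1, p2, k3] as OpenCV has them; the pictures are not rectified), "cam_to_world" (4x4, takes a point from camera to world coordinates). Camera axes: x right, y down, z forward; pixel columns grow to the right and rows downward; lengths in m; the calibration is good to about 2 mm. A picture is of the moment at which its call begins. There is no depth.
- robot.hand_in(): hands the job in, once; it reports no verdict.
Trained networks look in a picture, given as the dict that the camera call returned (one of the last four; its "shot" number tells which), for a name from the list of things; names that differ only in an ending like _2 or _b are one class to them, and where a whole thing is asked for, a point or a joint stands for the part that bears it (a point fixed in the world has none). Each returns a list of dicts, best first, with "conf" (0 to 1); they miss things now and then, are a little off and sometimes report something else, mostly with a low value. They report only what shows in the picture. A call takes as long as a camera call.
- robot.recognise(picture, target): "location" ([x, y, z] in m, in world coordinates, good to about 4 mm: the middle of the surface that is visible of it).
- robot.trace(picture, target): "region" (480x640 bool, what is visible of it).
- robot.pinpoint(picture, target): "location" ([x, y, z] in m, in world coordinates, good to about 4 mm: a listed point, or the origin of a listed thing).
The state is a dict: "clock": time; "qpos": joint angles; "qd": joint speeds; "joint_efforts": joint torques, N m; "tool_pos": TCP position; "tcp_rot": TCP orientation; "contact_force": force on the tool from outside, world axes, zero at the start; "torque": the same for the moment, N m; "opening": opening from 0.0 (shut) to 1.0 (fully open).
Only numpy, scipy, OpenCV 4.12 (cv2) and the standard library are available. Lean on these libraries where they do the work, as an engineer would, in place of code of your own. Each camera call takes 0.05 s, during which the arm holds its last target.

## Working session

There is one attempt and no reset: what is moved stays moved. The work goes in short steps, Python scripts to look and compute and a shell command to move; the robot and the scene stay as the last step left them, time stands still between calls to the robot, and variables do not carry over. Pictures are saved under pics/ and viewed, and the job is handed in when it is done.

```bash
ls; mkdir -p pics; python3 - <<'E'
from cell import robot
import cv2
s=robot.sense();print(s)
for n in("side","top"):
    p=robot.snapshot(n);cv2.imwrite(f"pics/{n}0.png",p["img"][:,:,::-1])
    print(n,p["cam_to_world"].round(3) if hasattr(p["cam_to_world"],'round') else p["cam_to_world"],p["intrinsics"],p["D"])
    for t in("roller","stand","rail","row_mid","parts_cup","hex_bolt","bracket"):
        try:
            print(t,"pin",[(x["location"],x["conf"]) for x in robot.pinpoint(p,t)][:2],"rec",[(x["location"],x["conf"]) for x in robot.recognise(p,t)][:2])
        except Exception as e: print(t,e)
E
```

```text
pics
{'clock': 0.0, 'qpos': array([ 1.05080668,  0.41191622, -0.01272425,  1.59701934,  0.00559175,
        1.13426992, -0.08220745]), 'qd': array([-2.83121233e-04, -1.98926948e-03, -6.55322315e-04, -2.66685788e-05,
       -2.07387412e-04, -2.24701172e-03,  6.35806327e-04]), 'joint_efforts': array([-1.51435383e-04, -5.87962782e+01,  6.41632900e-01, -2.91075951e+01,
       -5.37762721e-02,  1.82945724e-02,  1.50048099e-04]), 'tool_pos': array([ 0.2726818 , -0.56197703,  0.30180884]), 'tcp_rot': array([ 9.74590998e-01,  2.23990548e-01, -2.24553415e-04, -7.56032426e-04]), 'contact_force': array([0.51713384, 0.49963074, 0.23688367]), 'torque': array([-0.01371719, -0.01133387,  0.04386893]), 'opening': 0.9963489822699975}
side [[ 0.993 -0.058  0.1    0.45 ]
 [-0.115 -0.402  0.908 -0.749]
 [-0.012 -0.914 -0.406  0.42 ]
 [ 0.     0.     0.     1.   ]] [[473.6167321    0.         319.26637452]
 [  0.         473.6167321  237.37340424]
 [  0.           0.           1.        ]] [-0.02564457  0.          0.          0.          0.        ]
roller pin [] rec [([0.4388, -0.2298, 0.0669], 0.63)]

[... 808 characters left out ...]
         0.           1.        ]] [-0.14787825  0.          0.          0.          0.        ]
roller pin [([0.4411, -0.2228, 0.0045], 0.79)] rec [([0.4343, -0.2165, 0.0618], 0.57)]
stand pin [([0.4401, -0.2197, -0.0057], 0.62)] rec [([0.4308, -0.2036, 0.0511], 0.76)]
rail pin [([0.5325, 0.0606, 0.0013], 0.78)] rec [([0.5277, 0.0594, 0.0247], 0.62)]
row_mid pin [([0.5329, 0.0571, 0.0388], 0.6)] rec [([0.5264, 0.0574, 0.0234], 0.84)]
parts_cup pin [([0.3889, 0.0263, 0.0028], 0.87), ([0.3998, -0.0626, -0.0026], 0.2)] rec [([0.3953, 0.0217, 0.0034], 0.83)]
hex_bolt pin [([0.398, -0.0652, 0.0], 0.44)] rec []
bracket pin [([0.6957, 0.2795, -0.0038], 0.85)] rec [([0.6918, 0.2809, 0.0017], 0.67)]
```

View pics/side0.png

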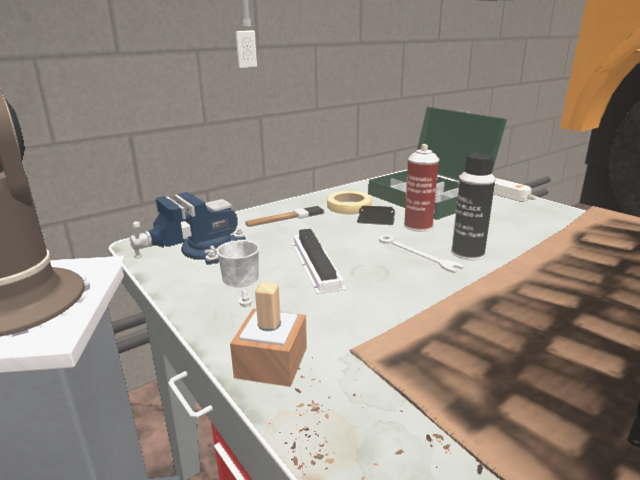

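View pics/top0.png

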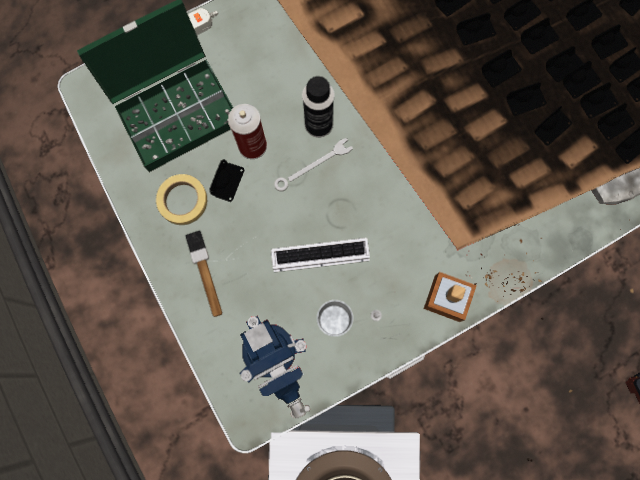

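The side view shows the roller's handle at about (268,305) in its stand, the cup at (240,265) and the rail from (305,235) to (330,288). The top view shows the stand at (450,296), the rail at (320,254), the cup at (335,318), the bolt at (376,316) and the bracket at (228,180). Next I'll get the yaws by fitting silhouettes.

```bash
cat > h.py <<'E'
import numpy as np,cv2
from scipy.optimize import minimize
def proj(p,X):
    T=np.linalg.inv(np.array(p["cam_to_world"]));X=np.atleast_2d(X)
    u,_=cv2.projectPoints(X.astype(float),cv2.Rodrigues(T[:3,:3])[0],T[:3,3],np.array(p["intrinsics"]),np.array(p["D"]))
    return u[:,0]
def toplane(p,uv,z):
    K=np.array(p["intrinsics"]);n=cv2.undistortPoints(np.array(uv,float).reshape(-1,1,2),K,np.array(p["D"]))[:,0]
    C=np.array(p["cam_to_world"]);d=np.c_[n,np.ones(len(n))]@C[:3,:3].T
    return C[:3,3]+d*((z-C[2,3])/d[:,2])[:,None]
def box(cx,cy,yaw,hx,hy,z0,z1):
    c,s=np.cos(yaw),np.sin(yaw)
    return np.array([[cx+c*a*hx-s*b*hy,cy+s*a*hx+c*b*hy,z] for a in(-1,1) for b in(-1,1) for z in(z0,z1)])
def sil(p,boxes):
    S=4;m=np.zeros((480*S,640*S),np.uint8)
    for b in boxes:
        h=cv2.convexHull(((proj(p,b)+.5)*S-.5).astype(np.float32)).round().astype(np.int32)
        cv2.fillConvexPoly(m,h,255)
    return cv2.resize(m,(640,480),interpolation=cv2.INTER_AREA)/255.
E
python3 - <<'E'
from cell import robot
from h import *
ps={n:robot.snapshot(n) for n in("side","top")}
M={}
for n,p in ps.items():
    o=p["img"][:,:,::-1].copy()
    for t,c in(("roller",(0,0,255)),("stand",(255,0,0)),("rail",(0,255,0)),("parts_cup",(0,255,255)),("hex_bolt",(255,0,255)),("bracket",(255,255,0))):
        r=robot.trace(p,t)
        if not r: print(n,t,"none");continue
        m=np.array(r[0]["region"]);M[n+"_"+t]=m;print(n,t,r[0]["conf"],m.sum(),len(r),np.argwhere(m).mean(0)[::-1])
        o[m]=o[m]//2+np.array(c)//2
    cv2.imwrite(f"pics/{n}m.png",o)
    cv2.imwrite(f"pics/{n}z.png",cv2.resize(p["img"][200:400,180:380,::-1] if n=="side" else p["img"][220:340,260:500,::-1],None,fx=3,fy=3,interpolation=cv2.INTER_CUBIC))
import pickle;pickle.dump((ps,M),open("m.pkl","wb"))
E
```

```text
side roller 0.89 2108 1 [268.34819734 317.88567362]
side stand 0.86 3373 1 [269.10702639 355.70916098]
side rail 0.66 1813 2 [316.97352454 263.17264203]
side parts_cup 0.67 1657 1 [238.88352444 262.53228727]
side hex_bolt 0.57 154 2 [245.36363636 300.0974026 ]
side bracket 0.71 678 1 [376.15929204 215.23893805]
top roller 0.84 882 1 [451.6122449 294.8968254]
top stand 0.73 720 2 [446.65138889 298.1875    ]
top rail 0.73 2319 1 [319.65028029 254.74385511]
top parts_cup 0.73 975 2 [334.86461538 317.48307692]
top hex_bolt none
top bracket 0.7 942 1 [225.85138004 180.92144374]
```

View pics/topz.png

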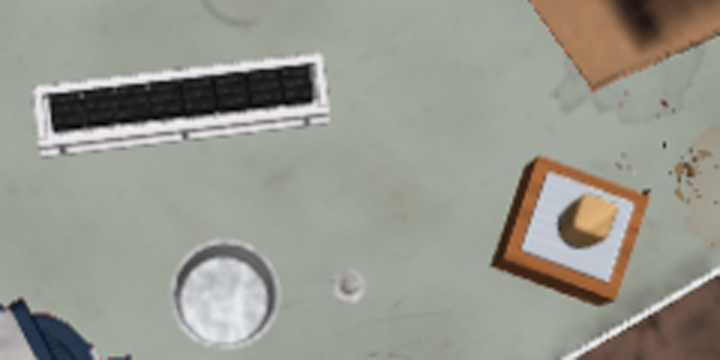

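View pics/sidez.png

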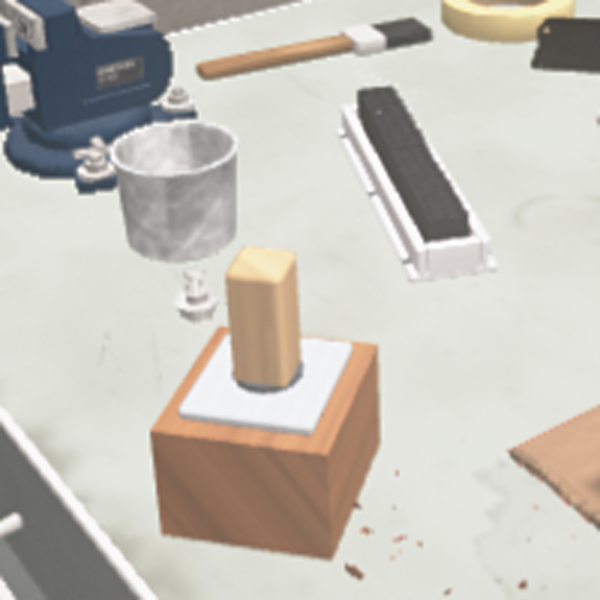

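View pics/topm.png

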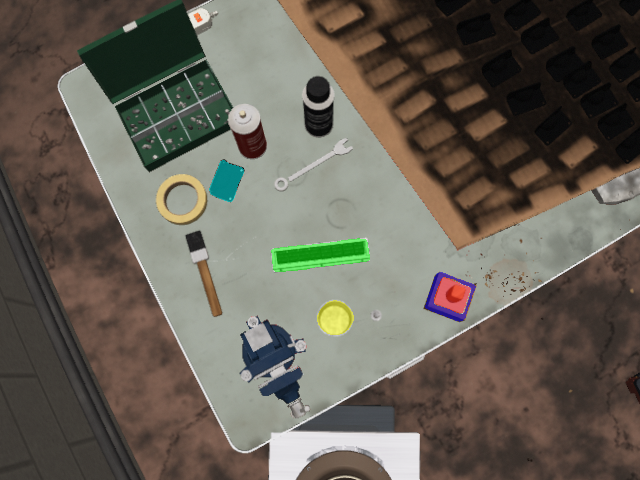

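```bash
python3 - <<'E'
from h import *
import pickle
ps,M=pickle.load(open("m.pkl","rb"))
def stand(v): 
    x,y,a=v[:3]; return [box(x,y,a,.039,.042,0,.056)]
def roller(v):
    x,y,a=v[:3]; return [box(x,y,a,.03,.033,.056,.062),box(x,y,a,.013,.013,.062,.120)]
def cost(v,views,offs=True):
    c=0
    for n in views:
        u=M[n+"_roller"].astype(float); w=np.clip(u+M[n+"_stand"],0,1)
        R=sil(ps[n],roller(v)); A=sil(ps[n],stand(v)+roller(v))
        c+=(np.abs(R-u).sum()/u.sum()+np.abs(A-w).sum()/w.sum())
    return c
for views in(("side","top"),("side",),("top",)):
  for a0 in np.deg2rad([-30,-20,-10,60,70,80]):
    r=min((minimize(cost,[.437,-.222,a0],args=(views,),method="Nelder-Mead",options=dict(initial_simplex=np.array([.437,-.222,a0])+np.array([[0,0,0],[.006,0,0],[0,.006,0],[0,0,.15]]))) for _ in[0]),key=lambda r:r.fun)
    print(views,np.rad2deg(a0),r.x.round(4),np.rad2deg(r.x[2]).round(1),round(r.fun,4))
def rail(v): 
    x,y,a,h=v; return [box(x,y,a,.026,.106,0,.022),box(x,y,a,.013,.0955,.022,h)]
def cr(v,views): 
    return sum(np.abs(sil(ps[n],rail(v))-M[n+"_rail"]).sum()/M[n+"_rail"].sum() for n in views)
for views in(("side","top"),("side",),("top",)):
  for a0 in(0,.1):
    r=minimize(cr,[.533,.06,a0,.042],args=(views,),method="Nelder-Mead",options=dict(initial_simplex=np.array([.533,.06,a0,.042])+np.array([[0,0,0,0],[.006,0,0,0],[0,.006,0,0],[0,0,.1,0],[0,0,0,.006]])))
    print("rail",views,r.x.round(4),np.rad2deg(r.x[2]).round(1),round(r.fun,4))
E
```

```text
('side', 'top') -29.999999999999996 [ 0.4392 -0.2191 -0.3509] -20.1 0.27
('side', 'top') -20.0 [ 0.4395 -0.2189 -0.3479] -19.9 0.2684
('side', 'top') -10.0 [ 0.4394 -0.2189 -0.3464] -19.8 0.2677
('side', 'top') 59.99999999999999 [ 0.4396 -0.22    1.2885] 73.8 0.5052
('side', 'top') 70.0 [ 0.439  -0.2198  1.2814] 73.4 0.5101
('side', 'top') 80.0 [ 0.4394 -0.22    1.2774] 73.2 0.5059
('side',) -29.999999999999996 [ 0.4396 -0.219  -0.3378] -19.4 0.1165
('side',) -20.0 [ 0.4396 -0.2185 -0.3416] -19.6 0.1172
('side',) -10.0 [ 0.4396 -0.2185 -0.3394] -19.4 0.1167
('side',) 59.99999999999999 [ 0.4393 -0.2215  1.3131] 75.2 0.1764
('side',) 70.0 [ 0.4394 -0.2207  1.2946] 74.2 0.1754
('side',) 80.0 [ 0.4393 -0.221   1.2999] 74.5 0.1774
('top',) -29.999999999999996 [ 0.4388 -0.219  -0.3643] -20.9 0.1452
('top',) -20.0 [ 0.4389 -0.2188 -0.3557] -20.4 0.1401
('top',) -10.0 [ 0.4389 -0.2189 -0.3507] -20.1 0.1435
('top',) 59.99999999999999 [ 0.4401 -0.22    1.2475] 71.5 0.323
('top',) 70.0 [ 0.4384 -0.2193  1.2476] 71.5 0.3239
('top',) 80.0 [ 0.4394 -0.2197  1.2802] 73.4 0.3207
rail ('side', 'top') [0.5289 0.0607 0.1406 0.0408] 8.1 0.1907
rail ('side', 'top') [0.5284 0.0612 0.1499 0.0424] 8.6 0.2016
rail ('side',) [0.5304 0.0628 0.1179 0.0365] 6.8 0.0971
rail ('side',) [0.5307 0.062  0.1262 0.037 ] 7.2 0.0963
rail ('top',) [0.5288 0.0597 0.1402 0.0452] 8.0 0.0638
rail ('top',) [0.5284 0.0596 0.1365 0.0482] 7.8 0.0674
```

```bash
python3 - <<'E'
from h import *
import pickle
ps,M=pickle.load(open("m.pkl","rb"))
# insert row dark blob in images -> line
for n,roi in(("top",(270,235,372,275)),("side",(290,225,345,295))):
    x0,y0,x1,y1=roi;g=ps[n]["img"][y0:y1,x0:x1].max(2)
    m=(g<75).astype(np.uint8);k,l,st,_=cv2.connectedComponentsWithStats(m);i=1+st[1:,4].argmax()
    uv=np.argwhere(l==i)[:,::-1]+[x0,y0]
    for z in(.036,.042,.048):
        P=toplane(ps[n],uv,z)[:,:2];r=cv2.minAreaRect(P.astype(np.float32)*1000);print(n,z,r)
for n,R in(("top",(250,220,500,340)),("side",(200,220,380,390))):
    im=cv2.resize(ps[n]["img"][:,:,::-1],None,fx=4,fy=4,interpolation=cv2.INTER_CUBIC)
    for b,c in((box(.529,.0605,.138,.026,.106,0,.022),(0,0,255)),(box(.529,.0605,.138,.013,.0955,.022,.042),(255,255,0)),(box(.4393,-.2189,-.349,.039,.042,0,.056),(0,255,0)),(box(.4393,-.2189,-.349,.03,.033,.056,.062),(0,0,255)),(box(.4393,-.2189,-.349,.013,.013,.062,.12),(255,0,0))):
        u=((proj(ps[n],b)+.5)*4).round().astype(int)
        for i in range(8):
            for k in(1,2,4):
                if i^k>i: cv2.line(im,tuple(map(int,u[i])),tuple(map(int,u[i^k])),c,1)
    x0,y0,x1,y1=[4*q for q in R];o=im[y0:y1,x0:x1];
    if n=="top": o=cv2.resize(o,None,fx=.8,fy=.8,interpolation=cv2.INTER_AREA)
    else: o=cv2.resize(o,None,fx=.88,fy=.88,interpolation=cv2.INTER_AREA)
    cv2.imwrite(f"pics/{n}o.png",o);print(o.shape)
E
```

```text
top 0.036 ((529.0488891601562, 59.95271301269531), (27.754024505615234, 187.9622039794922), 7.847584247589111)
top 0.042 ((527.9075317382812, 59.88677978515625), (27.626802444458008, 187.10025024414062), 7.847537040710449)
top 0.048 ((526.76611328125, 59.82086181640625), (27.49949836730957, 186.23829650878906), 7.847565650939941)Traceback (most recent call last):
  File "<stdin>", line 7, in <module>
ValueError: attempt to get argmax of an empty sequence
```

```bash
python3 - <<'E'
from h import *
import pickle
ps,M=pickle.load(open("m.pkl","rb"))
for n,roi in(("top",(270,235,372,275)),("side",(290,225,345,295))):
    x0,y0,x1,y1=roi;g=ps[n]["img"][y0:y1,x0:x1].max(2)
    m=(g<(75 if n=="top" else 110)).astype(np.uint8);k,l,st,_=cv2.connectedComponentsWithStats(m);i=1+st[1:,4].argmax()
    uv=np.argwhere(l==i)[:,::-1]+[x0,y0]
    for z in(.036,.042,.048):
        P=toplane(ps[n],uv,z)[:,:2];r=cv2.minAreaRect(P.astype(np.float32)*1000);print(n,z,r)
for n,R in(("top",(250,220,500,340)),("side",(200,220,380,390))):
    im=cv2.resize(ps[n]["img"][:,:,::-1],None,fx=4,fy=4,interpolation=cv2.INTER_CUBIC)
    for b,c in((box(.529,.0605,.138,.026,.106,0,.022),(0,0,255)),(box(.529,.0605,.138,.013,.0955,.022,.042),(255,255,0)),(box(.4393,-.2189,-.349,.039,.042,0,.056),(0,255,0)),(box(.4393,-.2189,-.349,.03,.033,.056,.062),(0,0,255)),(box(.4393,-.2189,-.349,.013,.013,.062,.12),(255,0,0))):
        u=((proj(ps[n],b)+.5)*4).round().astype(int)
        for i in range(8):
            for k in(1,2,4):
                if i^k>i: cv2.line(im,tuple(map(int,u[i])),tuple(map(int,u[i^k])),c,1)
    x0,y0,x1,y1=[4*q for q in R];o=im[y0:y1,x0:x1];
    o=cv2.resize(o,None,fx=.8,fy=.8,interpolation=cv2.INTER_AREA)
    cv2.imwrite(f"pics/{n}o.png",o);print(o.shape)
E
```

```text
top 0.036 ((529.0488891601562, 59.95271301269531), (27.754024505615234, 187.9622039794922), 7.847584247589111)
top 0.042 ((527.9075317382812, 59.88677978515625), (27.626802444458008, 187.10025024414062), 7.847537040710449)
top 0.048 ((526.76611328125, 59.82086181640625), (27.49949836730957, 186.23829650878906), 7.847565650939941)
side 0.036 ((528.4114379882812, 48.26587677001953), (31.88176918029785, 217.46005249023438), 7.164131164550781)
side 0.042 ((527.1820678710938, 35.81913757324219), (31.38412857055664, 214.0657196044922), 7.16408109664917)
side 0.048 ((525.9525756835938, 23.372329711914062), (30.886486053466797, 210.67138671875), 7.164123058319092)
(384, 800, 3)
(544, 576, 3)
```

View pics/topo.png

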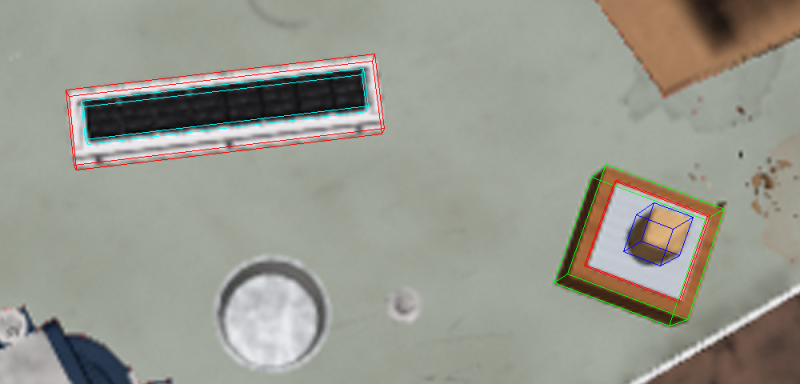

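View pics/sideo.png

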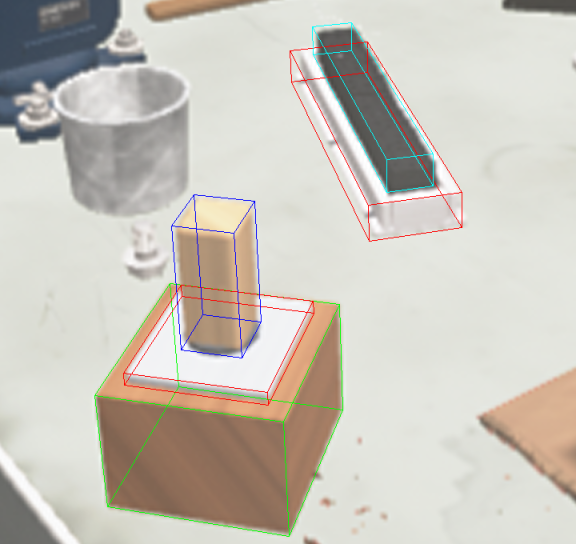

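```bash
cat > st.py <<'E'
from cell import robot
import numpy as np,sys
from scipy.spatial.transform import Rotation as R
s=robot.sense();r=R.from_quat(s["tcp_rot"]);m=r.as_matrix()
ya=np.rad2deg(np.arctan2(m[1,1],m[0,1]))
# error rotation to (pointing down, jaw line at given deg)
def err(goal):
    best=None
    for g in(goal,goal+180):
        g=np.deg2rad(g);y=np.array([np.cos(g),np.sin(g),0]);z=np.array([0,0,-1.]);x=np.cross(y,z)
        e=(R.from_matrix(np.c_[x,y,z])*r.inv()).as_rotvec()
        if best is None or np.linalg.norm(e)<np.linalg.norm(best):best=e
    return best
print("t",round(s["clock"],3),"p",(s["tool_pos"]*100).round(2),"jaw",ya.round(2),"F",s["contact_force"].round(2),"M",s["torque"].round(2),"op",round(s["opening"],3),"q",s["qpos"].round(2))
if len(sys.argv)>1:
    print("rot err",err(float(sys.argv[1])).round(3))
    if len(sys.argv)>2: print("shift cm",(np.array(list(map(float,sys.argv[2:5])))-s["tool_pos"]*100).round(2))
E
python3 -m crank '[0,0,-0.1,2.08,4.29,0,100,0,0,-0.1,2.08,4.29,0,100,0,0,-0.1,2.08,4.29,0,100,0,0,-0.1,2.08,4.29,0,100,0,0,-0.1,2.08,4.29,0,100,0,0,-0.1,2.08,4.29,0,100,0,0,-0.1,2.08,4.29,0,100,0,0,-0.1,2.08,4.29,0,100]' 50; python3 st.py 70 43.93 -21.89 20
```

```text
clock: 3.2
tool_pos: [0.4406, -0.2119, 0.3033]
tcp_rot: [0.982, -0.19, 0.001, 0.001]
contact_force: [0.7, 0.4, -0.2]
opening: 1.002
t 3.2 p [ 44.06 -21.19  30.33] jaw -111.86 F [ 0.67  0.36 -0.22] M [ 0.05 -0.03 -0.06] op 1.002 q [ 0.43  0.18 -0.1   1.91  0.02  1.05 -1.63]
rot err [0.003 0.001 0.032]
shift cm [ -0.13  -0.7  -10.33]
```

```bash
python3 -m crank '[0,0,0.03,-0.13,-0.7,-5,100,0,0,0,0,0,-5,100,0,0,0,0,0,0,100]'; python3 st.py 70 43.93 -21.89 15.4; python3 - <<'E'
from cell import robot;import cv2
p=robot.snapshot("side");cv2.imwrite("pics/side1.png",cv2.resize(p["img"][150:390,150:390,::-1],None,fx=2.5,fy=2.5))
E
```

```text
clock: 3.58
tool_pos: [0.4425, -0.2144, 0.2031]
tcp_rot: [0.985, -0.171, 0.003, 0.001]
contact_force: [-0.9, -1.3, 1.4]
opening: 1.002
t 3.575 p [ 44.25 -21.44  20.31] jaw -109.71 F [-0.94 -1.28  1.44] M [ 0.05 -0.   -0.04] op 1.002 q [ 0.43  0.31 -0.1   2.02  0.04  0.81 -1.6 ]
rot err [ 0.003  0.006 -0.005]
shift cm [-0.32 -0.45 -4.91]
```

View pics/side1.png

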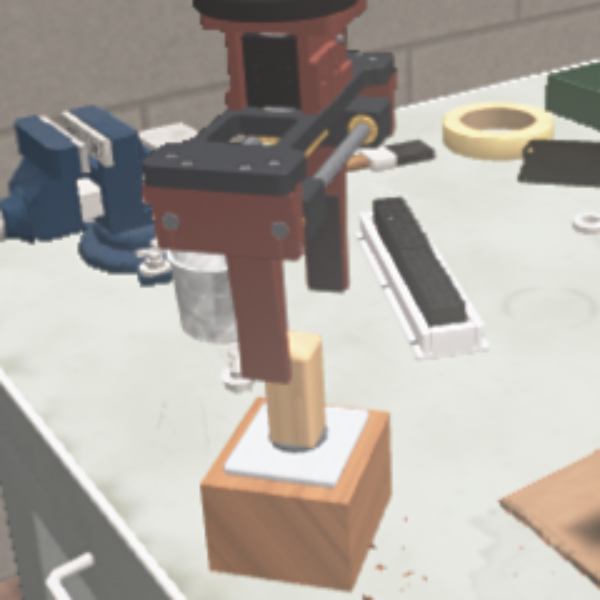

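The picture shows the fingers on either side of the handle, which is at about (297,390). I'll centre the gripper and lower it.

```bash
python3 -m crank '[0,0.005,0,-0.3,-0.45,-2.5,100,0,0,0,0,0,-2.4,100,0,0,0,0,0,0,100]'; python3 st.py 70 43.93 -21.89 15.4
```

```text
clock: 4.0
tool_pos: [0.4441, -0.2222, 0.1621]
tcp_rot: [0.985, -0.172, 0.007, 0.003]
contact_force: [0.2, 0.7, 1.0]
opening: 0.999
t 4.0 p [ 44.41 -22.22  16.21] jaw -109.84 F [0.16 0.66 1.03] M [0.05 0.   0.02] op 0.999 q [ 0.44  0.37 -0.09  2.05  0.06  0.71 -1.61]
rot err [ 0.009  0.013 -0.003]
shift cm [-0.48  0.33 -0.81]
```

```bash
python3 -m crank '[0.009,0.013,0,-0.48,0.33,-0.8,100,0,0,0,0,0,0,100]'; python3 st.py 70 43.93 -21.89 15.4;python3 -m crank '[0,0,0,0,0,0,100,0,0,0,0,0,0,100]'; python3 st.py 70 43.93 -21.89 15.4
```

```text
clock: 4.25
tool_pos: [0.4405, -0.2196, 0.1569]
tcp_rot: [0.985, -0.173, 0.002, 0.0]
contact_force: [-0.8, 0.1, -0.6]
opening: 0.997
t 4.25 p [ 44.05 -21.96  15.69] jaw -109.88 F [-0.83  0.11 -0.61] M [ 0.05 -0.03  0.01] op 0.997 q [ 0.44  0.38 -0.09  2.06  0.05  0.71 -1.6 ]
rot err [ 0.001  0.004 -0.002]
shift cm [-0.12  0.07 -0.29]
clock: 4.5
tool_pos: [0.4412, -0.2199, 0.1583]
tcp_rot: [0.985, -0.173, 0.003, 0.0]
contact_force: [-0.4, 0.0, 0.5]
opening: 0.999
t 4.5 p [ 44.12 -21.99  15.83] jaw -109.88 F [-0.37  0.04  0.5 ] M [ 0.1  0.  -0. ] op 0.999 q [ 0.44  0.38 -0.09  2.06  0.05  0.71 -1.6 ]
rot err [ 0.002  0.006 -0.002]
shift cm [-0.19  0.1  -0.43]
```

```bash
python3 -m crank '[0.002,0.006,0,-0.19,0.1,-0.45,100,0,0,0,0,0,-0.05,0,0,0,0,0,0,-0.05,0,0,0,0,0,0,-0.05,0,0,0,0,0,0,-0.05,0,0,0,0,0,0,-0.05,0]' 50; python3 st.py 70 43.93 -21.89 15.4;python3 -m crank '[0,0,0,0,0,0,0,0,0,0,0,0,0,0]'; python3 st.py 70 43.93 -21.89 15.4
```

```text
clock: 5.25
tool_pos: [0.4392, -0.2187, 0.1508]
tcp_rot: [0.985, -0.173, -0.0, -0.0]
contact_force: [-0.5, -0.5, -0.2]
opening: 0.473
t 5.25 p [ 43.92 -21.87  15.08] jaw -109.87 F [-0.48 -0.49 -0.24] M [ 0.05 -0.02 -0.03] op 0.473 q [ 0.44  0.39 -0.09  2.06  0.05  0.7  -1.61]
rot err [-0.    -0.001 -0.002]
shift cm [ 0.01 -0.02  0.32]
clock: 5.5
tool_pos: [0.4391, -0.219, 0.1508]
tcp_rot: [0.985, -0.173, -0.0, -0.0]
contact_force: [-0.9, -0.7, 0.7]
opening: 0.293
t 5.5 p [ 43.91 -21.9   15.08] jaw -109.88 F [-0.93 -0.74  0.71] M [-0.08  0.02  0.09] op 0.293 q [ 0.44  0.39 -0.09  2.06  0.05  0.7  -1.61]
rot err [-0.    -0.001 -0.002]
shift cm [0.02 0.01 0.32]
```

```bash
python3 -m crank '[0,0,0,0,0,0.5,0,0,0,0,0,0,1,0,0,0,0,0,0,2,0,0,0,0,0,0,2.5,0,0,0,0,0,0,2.5,0,0,0,0,0,0,0,0]' 50; python3 st.py 70 43.93 -21.89 23;  python3 - <<'E'
from cell import robot;import cv2
p=robot.snapshot("side");cv2.imwrite("pics/side2.png",cv2.resize(p["img"][130:390,150:410,::-1],None,fx=2.3,fy=2.3))
E
```

```text
clock: 6.25
tool_pos: [0.4378, -0.2181, 0.2395]
tcp_rot: [0.985, -0.172, -0.002, -0.001]
contact_force: [-0.7, 0.4, -2.9]
opening: 0.294
t 6.25 p [ 43.78 -21.81  23.95] jaw -109.86 F [-0.68  0.4  -2.94] M [ 0.03  0.01 -0.01] op 0.294 q [ 0.45  0.26 -0.1   1.98  0.03  0.9  -1.59]
rot err [-0.002 -0.003 -0.002]
shift cm [ 0.15 -0.08 -0.95]
```

View pics/side2.png

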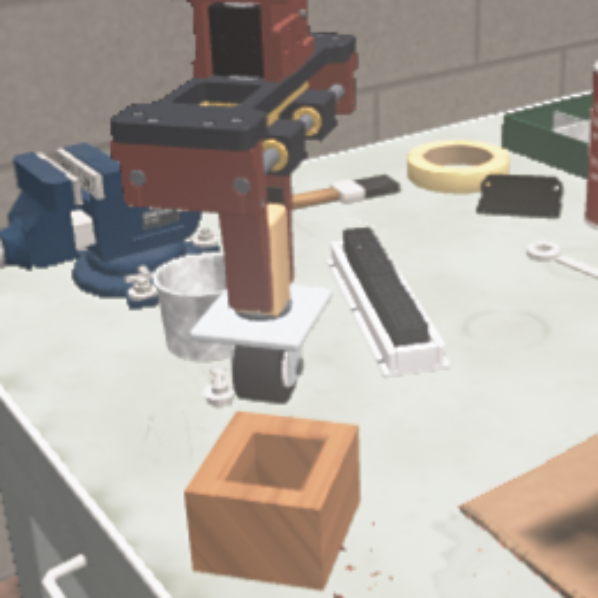

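The roller is out of its stand. The wheel hangs at about (268,370), its axle crosses the jaw line, and the empty pocket is at (270,465). Now I'll carry it over insert 1.

```bash
python3 -m crank '[0,0,0.08,1.7,3.26,0,0,0,0,0.08,1.7,3.26,0,0,0,0,0.08,1.7,3.26,0,0,0,0,0.08,1.7,3.26,0,0,0,0,0.08,1.7,3.26,0,0,0,0,0.08,1.7,3.26,0,0,0,0,0,0,0,0,0]' 50; python3 st.py 97.8 53.99 -2.27 20.6
```

```text
clock: 7.18
tool_pos: [0.5368, -0.0157, 0.2293]
tcp_rot: [0.997, 0.073, -0.009, -0.001]
contact_force: [-0.7, 0.3, -3.8]
opening: 0.296
t 7.175 p [53.68 -1.57 22.93] jaw -81.58 F [-0.74  0.29 -3.8 ] M [-0.01  0.05  0.02] op 0.296 q [ 0.16  0.37 -0.28  1.87  0.12  0.94 -1.6 ]
rot err [-0.    -0.018 -0.011]
shift cm [ 0.31 -0.7  -2.33]
```

```bash
python3 -m crank '[0,-0.018,-0.011,0.31,-0.7,-1.5,0,0,0,0,0,0,-0.5,0,0,0,0,0,0,0,0]' 50; python3 st.py 97.8 53.99 -2.27 20.2;python3 - <<'E'
from cell import robot;import cv2
for n,R in(("side",(130,360,200,430)),("top",(150,330,240,440))):
    p=robot.snapshot(n);cv2.imwrite(f"pics/{n}3.png",cv2.resize(p["img"][R[0]:R[1],R[2]:R[3],::-1],None,fx=2.6,fy=2.6,interpolation=cv2.INTER_CUBIC))
E
```

```text
clock: 7.55
tool_pos: [0.5378, -0.0241, 0.206]
tcp_rot: [0.998, 0.067, -0.003, -0.0]
contact_force: [-0.1, 0.2, -3.5]
opening: 0.295
t 7.55 p [53.78 -2.41 20.6 ] jaw -82.33 F [-0.08  0.22 -3.54] M [ 0.   -0.04 -0.03] op 0.295 q [ 0.17  0.39 -0.27  1.89  0.13  0.88 -1.6 ]
rot err [ 0.    -0.005  0.002]
shift cm [ 0.21  0.14 -0.4 ]
```

View pics/side3.png

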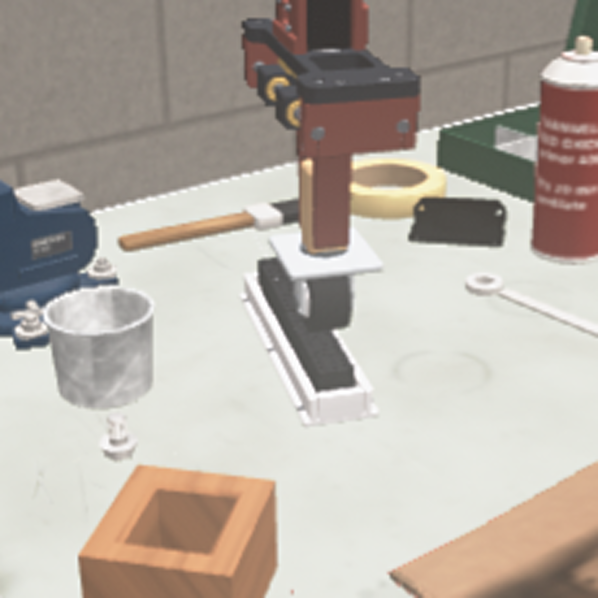

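View pics/top3.png

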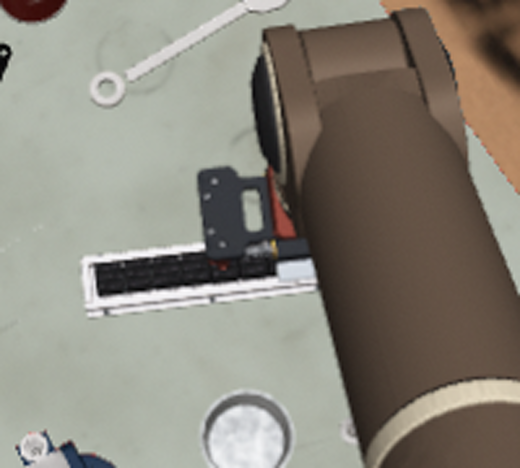

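```bash
python3 - <<'E'
from h import *
import pickle
ps,M=pickle.load(open("m.pkl","rb"));p=ps["side"]
for b in(box(.5378,-.0241,.134,.03,.033,.111,.117),box(.5378,-.0241,.134,.013,.022,.0612,.105),box(.529,.0605,.137,.013,.0955,.022,.042)):
    print(((proj(p,b)-[200,130])*2.6).round(0).tolist())
E
```

```text
[[289.0, 283.0], [289.0, 274.0], [266.0, 244.0], [266.0, 236.0], [382.0, 273.0], [382.0, 264.0], [353.0, 235.0], [353.0, 226.0]]
[[312.0, 344.0], [311.0, 282.0], [296.0, 316.0], [295.0, 256.0], [351.0, 339.0], [351.0, 278.0], [333.0, 311.0], [333.0, 252.0]]
[[313.0, 389.0], [312.0, 362.0], [253.0, 277.0], [252.0, 254.0], [350.0, 384.0], [350.0, 357.0], [284.0, 274.0], [284.0, 251.0]]
```

```bash
python3 -m crank '[0,-0.005,0,0.2,0.1,-0.3,0,0,0,0,0,0,-0.2,0,0,0,0,0,0,-0.2,0]' 50; python3 st.py 97.8 53.99 -2.27 20.2;python3 -m crank '[0,0,0,0,0,-0.2,0]';python3 st.py 97.8 53.99 -2.27 20.2;
```

```text
clock: 8.02
tool_pos: [0.5408, -0.0231, 0.2003]
tcp_rot: [0.998, 0.067, 0.002, 0.0]
contact_force: [-0.4, 0.5, -3.2]
opening: 0.298
t 8.025 p [54.08 -2.31 20.03] jaw -82.35 F [-0.35  0.51 -3.16] M [-0.01  0.01  0.02] op 0.298 q [ 0.17  0.4  -0.27  1.9   0.14  0.86 -1.61]
rot err [0.    0.003 0.003]
shift cm [-0.09  0.04  0.17]
clock: 8.15
tool_pos: [0.5408, -0.023, 0.1982]
tcp_rot: [0.998, 0.067, 0.002, 0.0]
contact_force: [0.1, -0.3, -3.7]
opening: 0.296
t 8.15 p [54.08 -2.3  19.82] jaw -82.34 F [ 0.09 -0.27 -3.7 ] M [0.07 0.04 0.02] op 0.296 q [ 0.16  0.4  -0.27  1.9   0.14  0.86 -1.61]
rot err [0.    0.003 0.002]
shift cm [-0.09  0.03  0.38]
```

```bash
for i in 1; do python3 -m crank '[0,0,0,-0.1,0,-0.2,0,0,0,0,0,0,-0.2,0]' ; done; python3 -m crank '[0,0,0,0,0,-0.2,0]';python3 -m crank '[0,0,0,0,0,-0.2,0]';python3 st.py 97.8 53.99 -2.27 20.2
```

```text
clock: 8.4
tool_pos: [0.5397, -0.023, 0.1939]
tcp_rot: [0.998, 0.067, 0.002, 0.0]
contact_force: [0.2, -0.3, -3.0]
opening: 0.293
clock: 8.52
tool_pos: [0.5397, -0.023, 0.1918]
tcp_rot: [0.998, 0.067, 0.002, 0.0]
contact_force: [-0.3, -0.3, -3.3]
opening: 0.298
clock: 8.65
tool_pos: [0.5397, -0.023, 0.1896]
tcp_rot: [0.998, 0.067, 0.002, 0.0]
contact_force: [-0.4, 0.1, -3.0]
opening: 0.297
t 8.65 p [53.97 -2.3  18.96] jaw -82.34 F [-0.42  0.12 -3.04] M [0.04 0.01 0.03] op 0.297 q [ 0.16  0.41 -0.27  1.91  0.14  0.84 -1.62]
rot err [0.    0.003 0.002]
shift cm [0.02 0.03 1.24]
```

```bash
for i in 1; do python3 -m crank '[0,0,0,0,0,-0.2,0]';python3 -m crank '[0,0,0,0,0,-0.15,0]';python3 -m crank '[0,0,0,0,0,-0.15,0]';done
```

```text
clock: 8.78
tool_pos: [0.5397, -0.023, 0.1875]
tcp_rot: [0.998, 0.067, 0.002, 0.0]
contact_force: [-0.5, -0.0, -3.2]
opening: 0.292
clock: 8.9
tool_pos: [0.5397, -0.023, 0.1858]
tcp_rot: [0.998, 0.067, 0.001, 0.0]
contact_force: [0.5, -0.3, -4.2]
opening: 0.294
clock: 9.02
tool_pos: [0.5397, -0.023, 0.1842]
tcp_rot: [0.998, 0.067, 0.001, 0.0]
contact_force: [-0.3, 0.6, -3.5]
opening: 0.294
```

```bash
for i in 1; do python3 -m crank '[0,0,0,0,0,-0.15,0]';python3 -m crank '[0,0,0,0,0,-0.15,0]';python3 -m crank '[0,0,0,0,0,-0.15,0]';done
```

```text
clock: 9.15
tool_pos: [0.5397, -0.023, 0.1826]
tcp_rot: [0.998, 0.067, 0.001, 0.0]
contact_force: [-0.3, -0.1, -3.6]
opening: 0.289
clock: 9.28
tool_pos: [0.5397, -0.023, 0.181]
tcp_rot: [0.998, 0.067, 0.002, 0.0]
contact_force: [0.2, -0.5, -4.0]
opening: 0.293
clock: 9.4
tool_pos: [0.5398, -0.023, 0.1795]
tcp_rot: [0.998, 0.067, 0.002, 0.0]
contact_force: [-1.2, 0.2, 2.0]
opening: 0.293
```

```bash
for i in 1; do python3 -m crank '[0,0,0,0,0,-0.1,0]';python3 -m crank '[0,0,0,0,0,-0.1,0]';python3 -m crank '[0,0,0,0,0,-0.1,0]';done
```

```text
clock: 9.52
tool_pos: [0.5398, -0.023, 0.1788]
tcp_rot: [0.998, 0.067, 0.002, 0.0]
contact_force: [-1.9, -0.5, 2.8]
opening: 0.292
clock: 9.65
tool_pos: [0.5399, -0.023, 0.1781]
tcp_rot: [0.998, 0.067, 0.002, 0.0]
contact_force: [-2.7, -0.5, 2.8]
opening: 0.293
clock: 9.78
tool_pos: [0.5398, -0.023, 0.1773]
tcp_rot: [0.998, 0.067, 0.002, 0.0]
contact_force: [-1.4, -0.1, 2.6]
opening: 0.296
```

```bash
for i in 1; do python3 -m crank '[0,0,0,0,0,-0.06,0]';python3 -m crank '[0,0,0,0,0,-0.06,0]';python3 -m crank '[0,0,0,0,0,-0.06,0]';python3 -m crank '[0,0,0,0,0,-0.06,0]';done
```

```text
clock: 9.9
tool_pos: [0.5398, -0.0231, 0.1768]
tcp_rot: [0.998, 0.067, 0.002, 0.0]
contact_force: [-2.7, 0.1, 2.2]
opening: 0.297
clock: 10.02
tool_pos: [0.5398, -0.023, 0.1762]
tcp_rot: [0.998, 0.067, 0.002, 0.0]
contact_force: [-1.5, 0.9, 3.3]
opening: 0.294
clock: 10.15
tool_pos: [0.5399, -0.0234, 0.1757]
tcp_rot: [0.998, 0.067, 0.002, 0.001]
contact_force: [-3.3, -1.7, 5.7]
opening: 0.295
clock: 10.28
tool_pos: [0.5399, -0.0239, 0.1753]
tcp_rot: [0.998, 0.067, 0.002, 0.001]
contact_force: [-1.7, -1.8, 5.1]
opening: 0.294
```

```bash
for i in 1; do python3 -m crank '[0,0,0,-0.03,0.2,-0.05,0]';python3 -m crank '[0,0,0,-0.04,0.3,-0.06,0]';python3 -m crank '[0,0,0,-0.04,0.3,-0.06,0]';python3 -m crank '[0,0,0,-0.04,0.3,-0.06,0]';done;python3 st.py 97.8
```

```text
clock: 10.4
tool_pos: [0.5399, -0.0231, 0.1752]
tcp_rot: [0.998, 0.066, 0.002, 0.002]
contact_force: [-2.7, -4.2, 7.2]
opening: 0.296
clock: 10.52
tool_pos: [0.5397, -0.0217, 0.1751]
tcp_rot: [0.998, 0.065, 0.002, 0.003]
contact_force: [-3.8, -5.7, 8.6]
opening: 0.289
clock: 10.65
tool_pos: [0.5395, -0.0203, 0.175]
tcp_rot: [0.998, 0.065, 0.003, 0.004]
contact_force: [-2.3, -5.3, 8.7]
opening: 0.295
clock: 10.78
tool_pos: [0.5392, -0.0186, 0.1749]
tcp_rot: [0.998, 0.064, 0.003, 0.005]
contact_force: [-3.2, -3.2, 8.3]
opening: 0.298
t 10.775 p [53.92 -1.86 17.49] jaw -82.62 F [-3.19 -3.18  8.28] M [-1.06  0.87  0.06] op 0.298 q [ 0.14  0.43 -0.26  1.92  0.16  0.8  -1.65]
rot err [0.009 0.006 0.007]
```

```bash
for i in 1; do python3 -m crank '[0.003,0.002,0.002,-0.04,0.35,-0.05,0]';python3 -m crank '[0.003,0.002,0.002,-0.04,0.35,-0.05,0]';python3 -m crank '[0.003,0.002,0.002,-0.04,0.35,-0.05,0]';python3 -m crank '[0.003,0.002,0.002,-0.04,0.35,-0.05,0]';done;python3 st.py 97.8
```

```text
clock: 10.9
tool_pos: [0.5391, -0.0162, 0.175]
tcp_rot: [0.998, 0.065, 0.002, 0.004]
contact_force: [-2.7, -3.1, 8.5]
opening: 0.299
clock: 11.02
tool_pos: [0.5389, -0.0134, 0.175]
tcp_rot: [0.998, 0.066, 0.001, 0.003]
contact_force: [-2.5, -1.7, 8.2]
opening: 0.293
clock: 11.15
tool_pos: [0.5386, -0.0102, 0.1749]
tcp_rot: [0.998, 0.066, 0.001, 0.002]
contact_force: [-2.5, 0.0, 5.0]
opening: 0.295
clock: 11.28
tool_pos: [0.5384, -0.0068, 0.1749]
tcp_rot: [0.998, 0.067, 0.0, 0.0]
contact_force: [-3.5, -0.9, 8.0]
opening: 0.292
t 11.275 p [53.84 -0.68 17.49] jaw -82.28 F [-3.46 -0.94  8.05] M [-0.33  0.92  0.02] op 0.292 q [ 0.13  0.43 -0.27  1.92  0.15  0.81 -1.65]
rot err [0.    0.    0.001]
```

```bash
for i in 1; do python3 -m crank '[0,0,0,-0.06,0.33,-0.05,0]';python3 -m crank '[0,0,0,-0.06,0.33,-0.05,0]';python3 -m crank '[0,0,0,-0.06,0.33,-0.05,0]';python3 -m crank '[0,0,0,-0.06,0.33,-0.05,0]';done;python3 st.py 97.8
```

```text
clock: 11.4
tool_pos: [0.5379, -0.0037, 0.1749]
tcp_rot: [0.998, 0.067, 0.0, 0.0]
contact_force: [-4.0, -1.7, 10.5]
opening: 0.295
clock: 11.52
tool_pos: [0.5375, -0.0006, 0.1751]
tcp_rot: [0.998, 0.067, 0.0, 0.001]
contact_force: [-3.2, -1.9, 9.8]
opening: 0.296
clock: 11.65
tool_pos: [0.5371, 0.0015, 0.1751]
tcp_rot: [0.998, 0.067, 0.001, 0.001]
contact_force: [-2.7, -5.2, 8.7]
opening: 0.298
clock: 11.78
tool_pos: [0.5368, 0.0035, 0.1752]
tcp_rot: [0.998, 0.066, 0.001, 0.002]
contact_force: [-2.3, -4.3, 7.6]
opening: 0.292
t 11.775 p [53.68  0.35 17.52] jaw -82.42 F [-2.3  -4.28  7.6 ] M [-1.22  0.71  0.02] op 0.292 q [ 0.11  0.43 -0.27  1.93  0.16  0.8  -1.68]
rot err [0.005 0.002 0.004]
```

```bash
for i in 1; do python3 -m crank '[0.002,0.001,0.002,-0.05,0.38,-0.05,0]';python3 -m crank '[0.002,0.001,0.002,-0.05,0.38,-0.05,0]';python3 -m crank '[0.002,0.001,0.002,-0.05,0.38,-0.05,0]';python3 -m crank '[0.002,0.001,0.002,-0.05,0.38,-0.05,0]';python3 -m crank '[0.002,0.001,0.001,-0.05,0.38,-0.05,0]';done;python3 st.py 97.8
```

```text
clock: 11.9
tool_pos: [0.5366, 0.0061, 0.1753]
tcp_rot: [0.998, 0.067, 0.001, 0.002]
contact_force: [-3.2, -3.7, 8.1]
opening: 0.294
clock: 12.02
tool_pos: [0.5362, 0.0091, 0.1754]
tcp_rot: [0.998, 0.067, 0.001, 0.002]
contact_force: [-3.5, -3.7, 9.3]
opening: 0.295
clock: 12.15
tool_pos: [0.5359, 0.0125, 0.1754]
tcp_rot: [0.998, 0.068, 0.001, 0.001]
contact_force: [-2.8, -2.0, 8.0]
opening: 0.298
clock: 12.28
tool_pos: [0.5354, 0.0161, 0.1755]
tcp_rot: [0.998, 0.069, 0.0, 0.0]
contact_force: [-4.4, -1.6, 10.1]
opening: 0.298
clock: 12.4
tool_pos: [0.535, 0.0198, 0.1757]
tcp_rot: [0.998, 0.069, -0.0, -0.001]
contact_force: [-3.3, -1.7, 8.7]
opening: 0.299
t 12.4 p [53.5   1.98 17.57] jaw -82.07 F [-3.26 -1.71  8.74] M [-0.4   1.1  -0.06] op 0.299 q [ 0.09  0.43 -0.27  1.93  0.15  0.81 -1.7 ]
rot err [-0.001 -0.    -0.002]
```

```bash
for i in 1; do python3 -m crank '[0,0,-0.001,-0.07,0.34,-0.04,0]';python3 -m crank '[0,0,0,-0.07,0.34,-0.04,0]';python3 -m crank '[0.001,0,0,-0.07,0.36,-0.04,0]';python3 -m crank '[0.002,0.001,0.001,-0.06,0.38,-0.05,0]';python3 -m crank '[0.002,0.001,0.001,-0.06,0.38,-0.05,0]';done;python3 st.py 97.8
```

```text
clock: 12.52
tool_pos: [0.5344, 0.023, 0.1758]
tcp_rot: [0.998, 0.068, 0.0, -0.001]
contact_force: [-3.0, -0.5, 7.8]
opening: 0.293
clock: 12.65
tool_pos: [0.534, 0.0258, 0.1759]
tcp_rot: [0.998, 0.068, 0.0, 0.0]
contact_force: [-2.1, -4.3, 7.0]
opening: 0.292
clock: 12.78
tool_pos: [0.5336, 0.0284, 0.176]
tcp_rot: [0.998, 0.068, 0.001, 0.0]
contact_force: [-2.3, -4.6, 6.9]
opening: 0.29
clock: 12.9
tool_pos: [0.5333, 0.0315, 0.1761]
tcp_rot: [0.998, 0.068, 0.001, -0.0]
contact_force: [-2.8, -2.4, 8.9]
opening: 0.294
clock: 13.02
tool_pos: [0.5329, 0.0349, 0.1761]
tcp_rot: [0.998, 0.068, 0.001, -0.001]
contact_force: [-3.8, -1.5, 8.2]
opening: 0.291
t 13.025 p [53.29  3.49 17.61] jaw -82.17 F [-3.77 -1.45  8.21] M [-0.39  0.89  0.08] op 0.291 q [ 0.06  0.42 -0.28  1.93  0.15  0.8  -1.73]
rot err [-0.002  0.001 -0.   ]
```

```bash
for i in 1; do python3 -m crank '[0.002,0.001,0.001,-0.06,0.38,-0.05,0]';python3 -m crank '[0.001,0.001,0,-0.06,0.38,-0.05,0]';python3 -m crank '[0.001,0,0,-0.06,0.38,-0.05,0]';python3 -m crank '[0,0,0,-0.06,0.38,-0.05,0]';done;python3 st.py 97.8
```

```text
clock: 13.15
tool_pos: [0.5324, 0.0385, 0.1762]
tcp_rot: [0.998, 0.069, 0.0, -0.002]
contact_force: [-3.1, -1.8, 9.8]
opening: 0.297
clock: 13.28
tool_pos: [0.532, 0.0422, 0.1763]
tcp_rot: [0.998, 0.068, 0.0, -0.002]
contact_force: [-4.2, -0.9, 9.8]
opening: 0.296
clock: 13.4
tool_pos: [0.5314, 0.0457, 0.1765]
tcp_rot: [0.998, 0.068, 0.0, -0.002]
contact_force: [-3.1, -5.3, 10.1]
opening: 0.294
clock: 13.52
tool_pos: [0.5311, 0.048, 0.1766]
tcp_rot: [0.998, 0.068, 0.001, -0.001]
contact_force: [-2.4, -6.4, 8.8]
opening: 0.295
t 13.525 p [53.11  4.8  17.66] jaw -82.22 F [-2.44 -6.45  8.77] M [-1.65  0.74  0.03] op 0.295 q [ 0.04  0.42 -0.28  1.93  0.16  0.81 -1.76]
rot err [-0.002  0.001  0.   ]
```

```bash
for i in 1; do python3 -m crank '[0,0.001,0.001,-0.06,0.38,-0.04,0]';python3 -m crank '[0.001,0.001,0,-0.06,0.38,-0.04,0]';python3 -m crank '[0.001,0,0,-0.06,0.38,-0.04,0]';python3 -m crank '[0,0,0,-0.06,0.38,-0.05,0]';python3 -m crank '[0,0,0,-0.06,0.38,-0.05,0]';done;python3 st.py 97.8
```

```text
clock: 13.65
tool_pos: [0.5308, 0.0505, 0.1767]
tcp_rot: [0.998, 0.068, 0.0, -0.0]
contact_force: [-0.9, -3.4, 6.5]
opening: 0.292
clock: 13.78
tool_pos: [0.5306, 0.0533, 0.1767]
tcp_rot: [0.998, 0.067, 0.0, -0.0]
contact_force: [-2.2, -2.9, 7.6]
opening: 0.299
clock: 13.9
tool_pos: [0.5301, 0.0564, 0.1768]
tcp_rot: [0.998, 0.067, 0.0, -0.0]
contact_force: [-3.5, -2.8, 8.1]
opening: 0.294
clock: 14.02
tool_pos: [0.5296, 0.06, 0.1768]
tcp_rot: [0.998, 0.067, 0.001, 0.0]
contact_force: [-3.7, -2.0, 8.7]
opening: 0.292
clock: 14.15
tool_pos: [0.5291, 0.0637, 0.177]
tcp_rot: [0.998, 0.067, 0.001, 0.0]
contact_force: [-3.7, -1.8, 10.1]
opening: 0.293
t 14.15 p [52.91  6.37 17.7 ] jaw -82.37 F [-3.7  -1.81 10.08] M [-0.45  1.16  0.02] op 0.293 q [ 0.01  0.42 -0.28  1.93  0.16  0.81 -1.8 ]
rot err [0.    0.001 0.003]
```

```bash
for i in 1; do python3 -m crank '[0,0,0.001,-0.06,0.38,-0.05,0]';python3 -m crank '[0,0,0,-0.06,0.38,-0.04,0]';python3 -m crank '[0.001,0,0,-0.06,0.38,-0.04,0]';python3 -m crank '[0.001,0,0,-0.06,0.38,-0.04,0]';python3 -m crank '[0.001,0,0,-0.06,0.38,-0.04,0]';done;python3 st.py 97.8
```

```text
clock: 14.28
tool_pos: [0.5286, 0.0675, 0.1771]
tcp_rot: [0.998, 0.067, 0.001, 0.0]
contact_force: [-3.4, -1.0, 9.1]
opening: 0.297
clock: 14.4
tool_pos: [0.5281, 0.071, 0.1772]
tcp_rot: [0.998, 0.067, 0.001, 0.001]
contact_force: [-2.0, -5.9, 8.6]
opening: 0.294
clock: 14.52
tool_pos: [0.5277, 0.0735, 0.1773]
tcp_rot: [0.998, 0.067, 0.001, 0.001]
contact_force: [-2.4, -5.9, 7.6]
opening: 0.295
clock: 14.65
tool_pos: [0.5273, 0.0761, 0.1774]
tcp_rot: [0.998, 0.066, 0.001, 0.002]
contact_force: [-2.8, -4.4, 8.4]
opening: 0.297
clock: 14.78
tool_pos: [0.5269, 0.0792, 0.1775]
tcp_rot: [0.998, 0.066, 0.002, 0.002]
contact_force: [-2.6, -2.1, 8.9]
opening: 0.294
t 14.775 p [52.69  7.92 17.75] jaw -82.47 F [-2.56 -2.07  8.85] M [-0.7   0.85 -0.01] op 0.294 q [-0.02  0.42 -0.28  1.94  0.16  0.81 -1.83]
rot err [0.003 0.003 0.005]
```

```bash
for i in 1; do python3 -m crank '[0.001,0.001,0.002,-0.07,0.38,-0.04,0]';python3 -m crank '[0.001,0.001,0.002,-0.07,0.38,-0.04,0]';python3 -m crank '[0.001,0,0.001,-0.07,0.38,-0.04,0]';python3 -m crank '[0.001,0,0,-0.07,0.38,-0.04,0]';python3 -m crank '[0.001,0,0,-0.07,0.38,-0.04,0]';done;python3 st.py 97.8
```

```text
clock: 14.9
tool_pos: [0.5265, 0.0826, 0.1776]
tcp_rot: [0.998, 0.066, 0.001, 0.001]
contact_force: [-1.9, -0.6, 6.0]
opening: 0.29
clock: 15.02
tool_pos: [0.526, 0.0865, 0.1777]
tcp_rot: [0.998, 0.067, 0.001, 0.001]
contact_force: [-2.2, -0.2, 6.8]
opening: 0.295
clock: 15.15
tool_pos: [0.5254, 0.0903, 0.1778]
tcp_rot: [0.998, 0.068, 0.002, 0.0]
contact_force: [-3.8, -1.0, 8.3]
opening: 0.289
clock: 15.28
tool_pos: [0.5248, 0.0942, 0.1779]
tcp_rot: [0.998, 0.068, 0.002, -0.0]
contact_force: [-3.2, -3.4, 9.2]
opening: 0.291
clock: 15.4
tool_pos: [0.5244, 0.0969, 0.178]
tcp_rot: [0.998, 0.067, 0.002, 0.0]
contact_force: [-1.8, -5.6, 8.5]
opening: 0.293
t 15.4 p [52.44  9.69 17.8 ] jaw -82.28 F [-1.8  -5.65  8.55] M [-1.47  0.66 -0.03] op 0.293 q [-0.04  0.42 -0.29  1.93  0.17  0.81 -1.86]
rot err [0.    0.004 0.001]
```

```bash
for i in 1; do python3 -m crank '[0.001,0.001,0.001,-0.06,0.38,-0.04,0]';python3 -m crank '[0.001,0.001,0.001,-0.06,0.38,-0.04,0]';python3 -m crank '[0.001,0,0.001,-0.06,0.38,-0.05,0]';python3 -m crank '[0.001,0,0,-0.06,0.38,-0.05,0]';python3 -m crank '[0.001,0,0,-0.06,0.38,-0.05,0]';done;python3 st.py 97.8
```

```text
clock: 15.52
tool_pos: [0.5241, 0.0997, 0.1781]
tcp_rot: [0.998, 0.067, 0.002, 0.001]
contact_force: [-2.0, -4.9, 8.1]
opening: 0.296
clock: 15.65
tool_pos: [0.5238, 0.1029, 0.1782]
tcp_rot: [0.998, 0.068, 0.002, 0.001]
contact_force: [-2.5, -3.3, 7.6]
opening: 0.294
clock: 15.78
tool_pos: [0.5233, 0.1064, 0.1782]
tcp_rot: [0.998, 0.068, 0.002, 0.0]
contact_force: [-3.6, -1.1, 8.5]
opening: 0.293
clock: 15.9
tool_pos: [0.5228, 0.1102, 0.1783]
tcp_rot: [0.998, 0.068, 0.002, -0.0]
contact_force: [-3.6, -1.2, 9.5]
opening: 0.291
clock: 16.02
tool_pos: [0.5222, 0.1141, 0.1784]
tcp_rot: [0.998, 0.068, 0.002, -0.001]
contact_force: [-4.0, -1.4, 9.9]
opening: 0.297
t 16.025 p [52.22 11.41 17.84] jaw -82.25 F [-4.01 -1.36  9.87] M [-0.46  1.12 -0.01] op 0.297 q [-0.07  0.42 -0.3   1.93  0.17  0.81 -1.89]
rot err [-0.001  0.004  0.001]
```

```bash
for i in 1; do python3 -m crank '[0,0.001,0,-0.06,0.38,-0.05,0]';python3 -m crank '[0,0.001,0,-0.06,0.38,-0.04,0]';python3 -m crank '[0.001,0.001,0.001,-0.06,0.38,-0.05,0]';python3 -m crank '[0.001,0.001,0,-0.06,0.38,-0.05,0]';python3 -m crank '[0.001,0,0,-0.06,0.38,-0.05,0]';python3 -m crank '[0,0,0,-0.06,0.38,-0.05,0]';done;python3 st.py 97.8
```

```text
clock: 16.15
tool_pos: [0.5217, 0.1181, 0.1786]
tcp_rot: [0.998, 0.068, 0.002, -0.001]
contact_force: [-3.8, -0.4, 7.9]
opening: 0.292
clock: 16.27
tool_pos: [0.5213, 0.1213, 0.1787]
tcp_rot: [0.998, 0.067, 0.002, -0.0]
contact_force: [-0.9, -4.3, 7.9]
opening: 0.293
clock: 16.4
tool_pos: [0.521, 0.1243, 0.1788]
tcp_rot: [0.998, 0.068, 0.001, 0.0]
contact_force: [-1.8, -3.9, 8.5]
opening: 0.298
clock: 16.52
tool_pos: [0.5207, 0.1277, 0.1789]
tcp_rot: [0.998, 0.067, 0.001, -0.0]
contact_force: [-2.8, -2.7, 10.1]
opening: 0.295
clock: 16.65
tool_pos: [0.5202, 0.1314, 0.1789]
tcp_rot: [0.998, 0.067, 0.001, -0.001]
contact_force: [-3.8, -2.1, 9.7]
opening: 0.294
clock: 16.77
tool_pos: [0.5196, 0.1353, 0.179]
tcp_rot: [0.998, 0.067, 0.002, -0.001]
contact_force: [-3.9, -1.9, 9.4]
opening: 0.293
t 16.775 p [51.96 13.53 17.9 ] jaw -82.32 F [-3.85 -1.91  9.36] M [-0.42  1.09  0.01] op 0.293 q [-0.11  0.42 -0.3   1.92  0.17  0.81 -1.94]
rot err [-0.001  0.003  0.002]
```

```bash
for i in 1; do python3 -m crank '[0,0.001,0,-0.06,0.38,-0.05,0]';python3 -m crank '[0,0.001,0,-0.06,0.38,-0.05,0]';python3 -m crank '[0,0,0,-0.05,0.3,-0.05,0]';python3 -m crank '[0,0,0,-0.03,0.2,-0.05,0]';done;python3 st.py 97.8
```

```text
clock: 16.9
tool_pos: [0.5191, 0.1394, 0.1792]
tcp_rot: [0.998, 0.067, 0.001, -0.001]
contact_force: [-3.5, -0.4, 8.7]
opening: 0.3
clock: 17.02
tool_pos: [0.5186, 0.1435, 0.1793]
tcp_rot: [0.998, 0.067, 0.001, -0.001]
contact_force: [-3.4, -0.8, 7.6]
opening: 0.29
clock: 17.15
tool_pos: [0.5181, 0.1468, 0.1794]
tcp_rot: [0.998, 0.067, 0.001, -0.001]
contact_force: [-2.5, -0.6, 8.5]
opening: 0.294
clock: 17.27
tool_pos: [0.5178, 0.1492, 0.1795]
tcp_rot: [0.998, 0.067, 0.001, -0.001]
contact_force: [-3.7, -0.8, 8.9]
opening: 0.295
t 17.275 p [51.78 14.92 17.95] jaw -82.3 F [-3.65 -0.81  8.92] M [-0.32  1.03  0.04] op 0.295 q [-0.13  0.43 -0.3   1.92  0.17  0.82 -1.96]
rot err [-0.002  0.003  0.002]
```

One full pass is done. The height rose linearly by about 0.028 rad, which fits every insert being on its bed. I'll roll back toward insert 1 to check for any remaining sink.

```bash
for i in 1; do python3 -m crank '[0,0.001,0,0.06,-0.45,-0.05,0]';python3 -m crank '[0,0.001,0,0.06,-0.5,-0.06,0]';python3 -m crank '[0,0,0,0.06,-0.5,-0.06,0]';python3 -m crank '[0,0,0,0.06,-0.5,-0.06,0]';done;python3 st.py 97.8
```

```text
clock: 17.4
tool_pos: [0.5182, 0.1457, 0.1794]
tcp_rot: [0.998, 0.068, 0.001, -0.001]
contact_force: [-2.1, -0.8, 6.3]
opening: 0.292
clock: 17.52
tool_pos: [0.5189, 0.1412, 0.1793]
tcp_rot: [0.998, 0.068, 0.001, -0.002]
contact_force: [-3.0, -0.4, 6.4]
opening: 0.294
clock: 17.65
tool_pos: [0.5195, 0.1367, 0.1791]
tcp_rot: [0.998, 0.068, 0.001, -0.002]
contact_force: [-3.1, -0.6, 7.1]
opening: 0.294
clock: 17.77
tool_pos: [0.5201, 0.132, 0.179]
tcp_rot: [0.998, 0.068, 0.001, -0.002]
contact_force: [-3.7, -1.0, 7.9]
opening: 0.301
t 17.775 p [52.01 13.2  17.9 ] jaw -82.18 F [-3.69 -0.95  7.87] M [-0.06  0.99 -0.01] op 0.301 q [-0.1   0.42 -0.3   1.92  0.16  0.81 -1.92]
rot err [-0.005  0.002 -0.   ]
```

```bash
for i in 1; do python3 -m crank '[-0.001,0.001,0,0.06,-0.55,-0.06,0,-0.001,0,0,0.06,-0.55,-0.06,0,-0.001,0,0,0.07,-0.55,-0.06,0]';python3 -m crank '[-0.001,0.001,0,0.07,-0.55,-0.06,0,-0.001,0,0,0.07,-0.55,-0.06,0,-0.001,0,0,0.07,-0.55,-0.06,0]';python3 -m crank '[-0.001,0.001,0,0.07,-0.55,-0.06,0,-0.001,0,0,0.07,-0.55,-0.06,0,-0.001,0,0,0.07,-0.55,-0.06,0]';done;python3 st.py 97.8
```

```text
clock: 18.15
tool_pos: [0.5223, 0.1166, 0.1786]
tcp_rot: [0.998, 0.069, 0.001, -0.002]
contact_force: [-2.8, -0.1, 7.1]
opening: 0.292
clock: 18.52
tool_pos: [0.5245, 0.1009, 0.1781]
tcp_rot: [0.998, 0.069, 0.001, -0.001]
contact_force: [-3.7, -0.5, 7.3]
opening: 0.295
clock: 18.9
tool_pos: [0.5267, 0.0851, 0.1776]
tcp_rot: [0.998, 0.069, 0.001, -0.0]
contact_force: [-4.2, -0.1, 6.9]
opening: 0.298
t 18.9 p [52.67  8.51 17.76] jaw -82.06 F [-4.2  -0.11  6.91] M [-0.04  0.99 -0.02] op 0.298 q [-0.02  0.42 -0.29  1.93  0.16  0.81 -1.83]
rot err [-0.     0.002 -0.002]
```

```bash
for i in 1; do python3 -m crank '[0,0,0,0.06,-0.55,-0.06,0,0,0,0,0.06,-0.55,-0.06,0,0,0,0,0.06,-0.55,-0.06,0]';python3 -m crank '[0,0,0,0.06,-0.55,-0.06,0,0,0,0,0.06,-0.55,-0.06,0,0,0,0,0.06,-0.55,-0.06,0]';python3 -m crank '[0,0,0,0.06,-0.55,-0.06,0,0,0,0,0.06,-0.55,-0.06,0,0,0,0,0.06,-0.55,-0.06,0]';done;python3 st.py 97.8
```

```text
clock: 19.27
tool_pos: [0.5288, 0.0692, 0.1772]
tcp_rot: [0.998, 0.069, 0.002, -0.001]
contact_force: [-2.8, -0.0, 8.0]
opening: 0.295
clock: 19.65
tool_pos: [0.5309, 0.0531, 0.1767]
tcp_rot: [0.998, 0.07, 0.003, -0.001]
contact_force: [-3.2, -0.2, 7.7]
opening: 0.292
clock: 20.02
tool_pos: [0.533, 0.0369, 0.1762]
tcp_rot: [0.998, 0.07, 0.003, -0.001]
contact_force: [-2.5, -0.2, 6.5]
opening: 0.298
t 20.025 p [53.3   3.69 17.62] jaw -81.99 F [-2.55 -0.21  6.54] M [-0.04  0.9   0.01] op 0.298 q [ 0.06  0.42 -0.28  1.94  0.16  0.8  -1.73]
rot err [-0.003  0.006 -0.004]
```

```bash
for i in 1; do python3 -m crank '[0,0.001,-0.001,0.06,-0.55,-0.06,0,0,0.001,-0.001,0.06,-0.55,-0.06,0,0,0.001,0,0.06,-0.55,-0.06,0]';python3 -m crank '[0,0.001,0,0.06,-0.55,-0.06,0,0,0,0,0.06,-0.55,-0.06,0,0,0,0,0.06,-0.55,-0.06,0]';python3 -m crank '[0,0,0,0.06,-0.55,-0.06,0,0,0,0,0.06,-0.55,-0.06,0,0,0,0,0.06,-0.55,-0.06,0]';done;python3 st.py 97.8; python3 -m crank '[0,0,0,0.06,-0.5,-0.06,0,0,0,0,0.06,-0.4,-0.06,0]';python3 -m crank '[0,0,0,0.03,-0.3,-0.06,0]'
```

```text
clock: 20.4
tool_pos: [0.5354, 0.0207, 0.1757]
tcp_rot: [0.998, 0.069, 0.003, -0.002]
contact_force: [-2.9, 0.9, 6.5]
opening: 0.296
clock: 20.78
tool_pos: [0.5378, 0.0044, 0.1752]
tcp_rot: [0.998, 0.069, 0.003, -0.002]
contact_force: [-3.0, 0.0, 7.7]
opening: 0.293
clock: 21.15
tool_pos: [0.5399, -0.012, 0.1748]
tcp_rot: [0.998, 0.069, 0.003, -0.002]
contact_force: [-3.8, 0.3, 7.3]
opening: 0.297
t 21.15 p [53.99 -1.2  17.48] jaw -82.06 F [-3.8   0.27  7.32] M [0.09 1.05 0.03] op 0.297 q [ 0.15  0.43 -0.27  1.92  0.15  0.8  -1.63]
rot err [-0.005  0.006 -0.002]
clock: 21.4
tool_pos: [0.5412, -0.0212, 0.1744]
tcp_rot: [0.998, 0.069, 0.004, -0.002]
contact_force: [-3.9, -0.0, 7.9]
opening: 0.295
clock: 21.52
tool_pos: [0.5416, -0.0243, 0.1744]
tcp_rot: [0.998, 0.069, 0.004, -0.002]
contact_force: [-2.7, -0.4, 7.7]
opening: 0.292
```

Heights on the return match the first pass to about 0.1 mm, insert 1 included. I'll lift off and head back to the stand.

```bash
python3 -m crank '[0,0,0,0,0,0.5,0,0,0,0,0,0,2,0,0,0,0,0,0,3,0,0,0,0,0,0,1.5,0,0,0,0,0,0,0,0]'; python3 st.py 97.8 ;python3 - <<'E'
from cell import robot;import cv2
p=robot.snapshot("side");cv2.imwrite("pics/side4.png",cv2.resize(p["img"][130:360,200:430,::-1],None,fx=2.6,fy=2.6,interpolation=cv2.INTER_CUBIC))
E
```

```text
clock: 22.15
tool_pos: [0.5411, -0.0236, 0.244]
tcp_rot: [0.998, 0.069, 0.003, -0.003]
contact_force: [-0.4, 0.3, -3.8]
opening: 0.29
t 22.15 p [54.11 -2.36 24.4 ] jaw -82.06 F [-0.37  0.34 -3.75] M [0.03 0.02 0.03] op 0.29 q [ 0.18  0.35 -0.28  1.86  0.11  0.95 -1.58]
rot err [-0.007  0.005 -0.003]
```

View pics/side4.png

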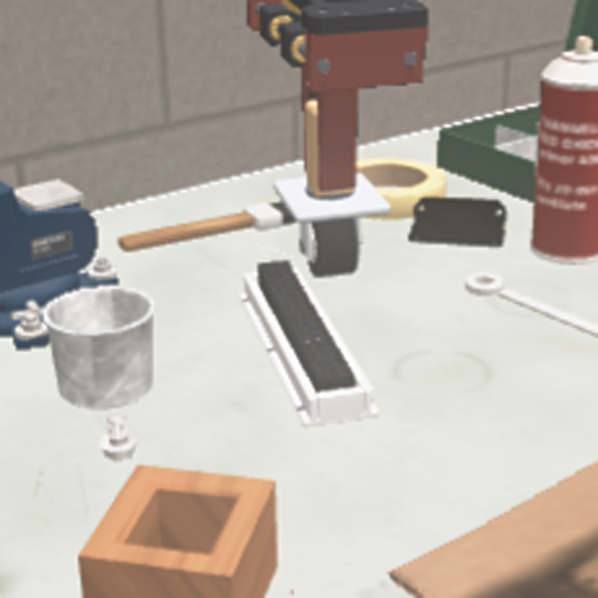

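The row of inserts now looks even, from (275,265) to (335,385), and the roller still sits square in the gripper.

```bash
python3 -m crank '[-0.001,0.001,-0.078,-1.6,-3.1,0,0,-0.001,0.001,-0.078,-1.6,-3.1,0,0,-0.001,0.001,-0.078,-1.6,-3.1,0,0,-0.001,0.001,-0.078,-1.6,-3.1,0,0,-0.001,0.001,-0.078,-1.6,-3.1,0,0,0,0,-0.078,-1.6,-3.1,0,0,0,0,0,0,0,0,0]'; python3 st.py 70 43.92 -21.88 23
```

```text
clock: 23.08
tool_pos: [0.4378, -0.2133, 0.2344]
tcp_rot: [0.985, -0.17, -0.005, -0.002]
contact_force: [1.0, 1.0, -3.3]
opening: 0.289
t 23.075 p [ 43.78 -21.33  23.44] jaw -109.63 F [ 1.    1.01 -3.3 ] M [ 0.08 -0.05 -0.02] op 0.289 q [ 0.45  0.26 -0.11  1.99  0.03  0.9  -1.59]
rot err [-0.006 -0.01  -0.006]
shift cm [ 0.14 -0.55 -0.44]
```

```bash
python3 -m crank '[-0.006,-0.01,-0.006,0.14,-0.55,-0.4,0,0,0,0,0,0,0,0]'; python3 -m crank '[0,0,0,0,0,0,0]'; python3 st.py 70 43.92 -21.88 23; python3 - <<'E'
from cell import robot
from h import *
from scipy.spatial.transform import Rotation as R
s=robot.sense();t=s["tool_pos"]
for n,W in(("side",(130,390,180,420)),("top",(230,350,380,500))):
    p=robot.snapshot(n);im=cv2.resize(p["img"][:,:,::-1],None,fx=4,fy=4,interpolation=cv2.INTER_CUBIC)
    z=t[2]-.1448;x,y=t[:2]
    for b,c in((box(x,y,-.346,.03,.033,z+.05,z+.056),(0,0,255)),(box(x,y,-.346,.013,.022,z,z+.044),(255,0,0)),(box(.4393,-.2189,-.349,.039,.042,0,.056),(0,255,0)),(box(.4393,-.2189,-.349,.0225,.0255,.056,.056),(0,255,0))):
        u=((proj(p,b)+.5)*4).round().astype(int)
        for i in range(8):
            for k in(1,2,4):
                if i^k>i: cv2.line(im,tuple(map(int,u[i])),tuple(map(int,u[i^k])),c,1)
    o=im[W[0]*4:W[1]*4,W[2]*4:W[3]*4];f=600/o.shape[0];cv2.imwrite(f"pics/{n}5.png",cv2.resize(o,None,fx=f,fy=f,interpolation=cv2.INTER_AREA))
E
```

```text
clock: 23.32
tool_pos: [0.4394, -0.2179, 0.2288]
tcp_rot: [0.985, -0.173, -0.0, -0.0]
contact_force: [-0.1, 0.8, -4.0]
opening: 0.29
clock: 23.45
tool_pos: [0.4398, -0.217, 0.2285]
tcp_rot: [0.985, -0.172, -0.001, -0.0]
contact_force: [-0.0, 0.6, -2.6]
opening: 0.295
t 23.45 p [ 43.98 -21.7   22.85] jaw -109.77 F [-0.    0.62 -2.59] M [ 0.05 -0.01 -0.06] op 0.295 q [ 0.45  0.27 -0.11  1.99  0.04  0.88 -1.59]
rot err [-0.001 -0.001 -0.004]
shift cm [-0.06 -0.18  0.15]
```

View pics/side5.png

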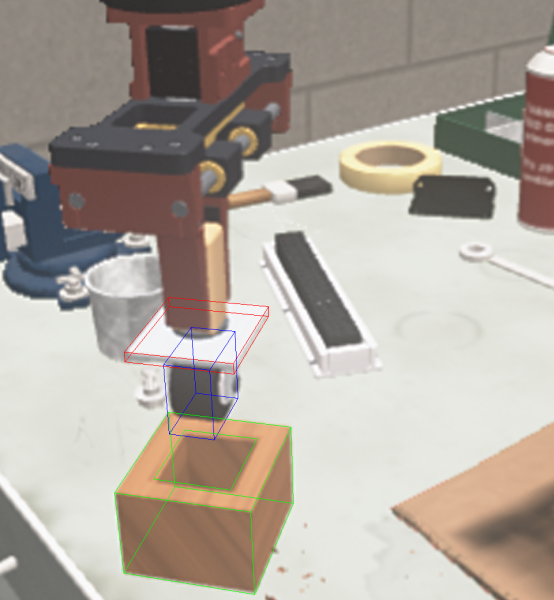

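View pics/top5.png

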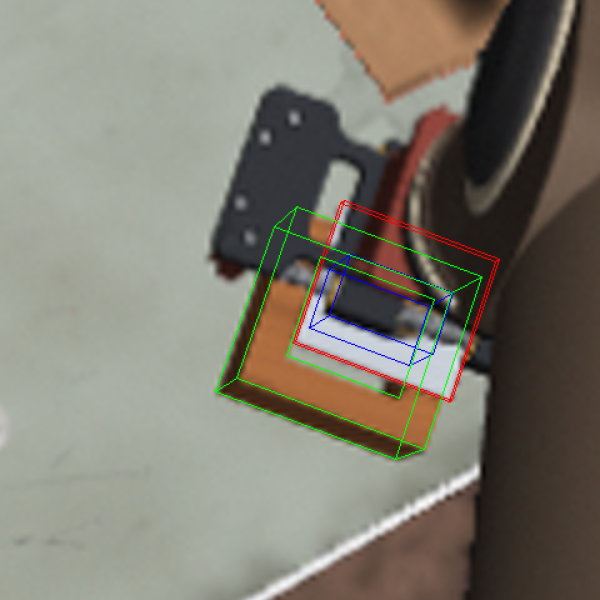

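The overlay shows the plate and wheel where the model predicts, square and above the pocket. I'll correct the 2 mm offset and lower.

```bash
python3 -m crank '[-0.001,-0.001,-0.004,-0.06,-0.18,-0.6,0,0,0,0,0,0,-0.5,0]'; python3 -m crank '[0,0,0,0,0,-0.3,0]'; python3 st.py 70 43.92 -21.88 15.08
```

```text
clock: 23.8
tool_pos: [0.4396, -0.2187, 0.2174]
tcp_rot: [0.985, -0.173, 0.001, 0.0]
contact_force: [0.4, -0.2, -4.0]
opening: 0.295
clock: 23.92
tool_pos: [0.4395, -0.2186, 0.2139]
tcp_rot: [0.985, -0.173, 0.0, 0.0]
contact_force: [0.5, -0.4, -4.0]
opening: 0.294
t 23.925 p [ 43.95 -21.86  21.39] jaw -109.97 F [ 0.51 -0.42 -3.96] M [ 0.02 -0.03 -0.03] op 0.294 q [ 0.45  0.29 -0.1   2.01  0.04  0.84 -1.6 ]
rot err [ 0.     0.001 -0.001]
shift cm [-0.03 -0.02 -6.31]
```

```bash
python3 -m crank '[0,0,0,-0.03,-0.02,-0.5,0,0,0,0,0,0,-0.5,0]'; python3 -m crank '[0,0,0,0,0,-0.5,0]';python3 -m crank '[0,0,0,0,0,-0.5,0]'; python3 st.py 70 43.92 -21.88 15.08
```

```text
clock: 24.18
tool_pos: [0.4392, -0.2189, 0.2033]
tcp_rot: [0.985, -0.173, 0.001, 0.0]
contact_force: [0.6, 0.2, -3.9]
opening: 0.293
clock: 24.3
tool_pos: [0.4392, -0.2189, 0.1979]
tcp_rot: [0.985, -0.173, 0.001, 0.0]
contact_force: [-0.3, -0.1, -3.3]
opening: 0.298
clock: 24.42
tool_pos: [0.4391, -0.2189, 0.1925]
tcp_rot: [0.985, -0.173, 0.0, 0.0]
contact_force: [0.1, 0.4, -3.7]
opening: 0.297
t 24.425 p [ 43.91 -21.89  19.25] jaw -109.97 F [ 0.09  0.4  -3.75] M [0.09 0.02 0.04] op 0.297 q [ 0.45  0.32 -0.1   2.03  0.05  0.79 -1.6 ]
rot err [ 0.     0.001 -0.   ]
shift cm [ 0.01  0.01 -4.17]
```

```bash
python3 -m crank '[0,0,0,0,0,-0.5,0]';python3 -m crank '[0,0,0,0,0,-0.5,0]';python3 -m crank '[0,0,0,0,0,-0.5,0]'; python3 st.py 70 43.92 -21.88 15.08
```

```text
clock: 24.55
tool_pos: [0.4392, -0.2188, 0.1871]
tcp_rot: [0.985, -0.173, 0.0, 0.0]
contact_force: [0.3, -0.2, -2.7]
opening: 0.296
clock: 24.68
tool_pos: [0.4392, -0.2189, 0.1818]
tcp_rot: [0.985, -0.173, 0.0, 0.0]
contact_force: [0.1, 0.0, -3.1]
opening: 0.294
clock: 24.8
tool_pos: [0.4392, -0.2189, 0.1764]
tcp_rot: [0.985, -0.173, 0.0, 0.0]
contact_force: [0.6, -0.8, -2.0]
opening: 0.293
t 24.8 p [ 43.92 -21.89  17.64] jaw -109.98 F [ 0.59 -0.81 -2.01] M [ 0.13 -0.02  0.02] op 0.293 q [ 0.45  0.35 -0.1   2.04  0.05  0.75 -1.6 ]
rot err [ 0.     0.001 -0.   ]
shift cm [-0.    0.01 -2.56]
```

```bash
python3 -m crank '[0,0,0,0,0,-0.5,0]';python3 -m crank '[0,0,0,0,0,-0.5,0]';python3 -m crank '[0,0,0,0,0,-0.5,0]';python3 -m crank '[0,0,0,0,0,-0.4,0]';python3 -m crank '[0,0,0,0,0,-0.2,0]'; python3 st.py 70 43.92 -21.88 15.08
```

```text
clock: 24.92
tool_pos: [0.4392, -0.2189, 0.1711]
tcp_rot: [0.985, -0.173, 0.001, 0.0]
contact_force: [0.0, -0.6, -4.3]
opening: 0.294
clock: 25.05
tool_pos: [0.4393, -0.2189, 0.1658]
tcp_rot: [0.985, -0.173, 0.001, 0.0]
contact_force: [0.2, -0.8, -3.6]
opening: 0.293
clock: 25.18
tool_pos: [0.4393, -0.2189, 0.1604]
tcp_rot: [0.985, -0.173, 0.001, 0.0]
contact_force: [1.2, 0.2, -4.0]
opening: 0.288
clock: 25.3
tool_pos: [0.4393, -0.2189, 0.156]
tcp_rot: [0.985, -0.173, 0.0, 0.0]
contact_force: [-0.5, 0.1, -2.6]
opening: 0.294
clock: 25.42
tool_pos: [0.4392, -0.2188, 0.1537]
tcp_rot: [0.985, -0.173, 0.0, 0.0]
contact_force: [0.1, 0.0, -2.7]
opening: 0.292
t 25.425 p [ 43.92 -21.88  15.37] jaw -109.97 F [ 0.1   0.02 -2.65] M [ 0.1  -0.04 -0.01] op 0.292 q [ 0.44  0.38 -0.1   2.06  0.06  0.7  -1.61]
rot err [ 0.     0.001 -0.001]
shift cm [ 0.    0.   -0.29]
```

```bash
python3 -m crank '[0,0,0,0,0,-0.1,0]';python3 -m crank '[0,0,0,0,0,-0.1,0]';python3 -m crank '[0,0,0,0,0,-0.08,0]';python3 st.py 70 43.92 -21.88 15.08
```

```text
clock: 25.55
tool_pos: [0.4392, -0.2189, 0.1526]
tcp_rot: [0.985, -0.173, 0.0, 0.0]
contact_force: [0.3, -0.1, -3.8]
opening: 0.296
clock: 25.68
tool_pos: [0.4393, -0.2189, 0.1516]
tcp_rot: [0.985, -0.173, 0.0, 0.0]
contact_force: [-0.4, -0.1, -3.1]
opening: 0.291
clock: 25.8
tool_pos: [0.4393, -0.2189, 0.1509]
tcp_rot: [0.985, -0.173, 0.001, 0.0]
contact_force: [0.2, -0.8, -4.1]
opening: 0.295
t 25.8 p [ 43.93 -21.89  15.09] jaw -109.97 F [ 0.16 -0.82 -4.11] M [0.1  0.07 0.01] op 0.295 q [ 0.44  0.39 -0.1   2.06  0.06  0.69 -1.61]
rot err [ 0.     0.001 -0.001]
shift cm [-0.01  0.01 -0.01]
```

```bash
python3 -m crank '[0,0,0,0,0,-0.07,0]';python3 -m crank '[0,0,0,0,0,-0.07,0]';python3 -m crank '[0,0,0,0,0,-0.07,0]'
```

```text
clock: 25.92
tool_pos: [0.4394, -0.219, 0.1508]
tcp_rot: [0.985, -0.173, 0.001, 0.0]
contact_force: [-3.4, 2.0, 11.6]
opening: 0.289
clock: 26.05
tool_pos: [0.4394, -0.2189, 0.1508]
tcp_rot: [0.985, -0.173, 0.001, 0.0]
contact_force: [-2.8, 1.8, 7.3]
opening: 0.293
clock: 26.18
tool_pos: [0.4394, -0.2189, 0.1508]
tcp_rot: [0.985, -0.173, 0.001, 0.0]
contact_force: [-2.7, -0.4, 5.6]
opening: 0.294
```

Contact at 0.1508 m, the same height as at pickup, so the plate is resting on the block. I'll open and withdraw straight up.

```bash
python3 -m crank '[0,0,0,0,0,0,40,0,0,0,0,0,0,100,0,0,0,0,0,0,100,0,0,0,0,0,0,100,0,0,0,0,0,0,100]';python3 st.py 70 43.92 -21.88 15.08; python3 -m crank '[0,0,0,0,0,0.2,100,0,0,0,0,0,0.5,100]';python3 st.py 70 43.92 -21.88 15.08
```

```text
clock: 26.8
tool_pos: [0.4404, -0.2193, 0.1516]
tcp_rot: [0.985, -0.174, 0.002, 0.001]
contact_force: [-0.5, 0.1, 0.1]
opening: 0.815
t 26.8 p [ 44.04 -21.93  15.16] jaw -109.98 F [-0.48  0.07  0.12] M [ 0.03 -0.01  0.02] op 0.815 q [ 0.44  0.39 -0.1   2.06  0.06  0.69 -1.61]
rot err [ 0.002  0.004 -0.   ]
shift cm [-0.12  0.05 -0.08]
clock: 27.05
tool_pos: [0.4402, -0.2192, 0.1586]
tcp_rot: [0.985, -0.173, 0.002, 0.0]
contact_force: [-0.3, 0.5, -0.2]
opening: 0.995
t 27.05 p [ 44.02 -21.92  15.86] jaw -109.98 F [-0.3   0.47 -0.25] M [ 0.03 -0.   -0.01] op 0.995 q [ 0.44  0.37 -0.1   2.06  0.06  0.71 -1.61]
rot err [ 0.001  0.003 -0.   ]
shift cm [-0.1   0.04 -0.78]
```

```bash
python3 -m crank '[0,0,0,0,0,2,100,0,0,0,0,0,4,100,0,0,0,0,0,5,100,0,0,0,0,0,5,100,0,0,0,0,-5,0,100,0,0,0,0,-5,0,100,0,0,0,0,-5,0,100,0,0,0,0,0,0,100]';python3 - <<'E'
from cell import robot
from h import *
M={};ps={}
for n in("side","top"):
    p=robot.snapshot(n);ps[n]=p;cv2.imwrite(f"pics/{n}6.png",p["img"][:,:,::-1])
    for t in("roller","stand"):
        r=robot.trace(p,t); 
        if r: M[n+"_"+t]=np.array(r[0]["region"])
    for t in("roller","stand","parts_cup","hex_bolt","bracket","row_mid"):
        print(n,t,[(x["location"],x["conf"]) for x in robot.pinpoint(p,t)][:1])
print(M.keys())
def cost(v):
    x,y,a,z=v;c=0
    for n in ps:
        if n+"_roller" not in M: continue
        u=M[n+"_roller"].astype(float);S=sil(ps[n],[box(x,y,a,.03,.033,z+.05,z+.056),box(x,y,a,.013,.013,z+.056,z+.114)])
        c+=np.abs(S-u).sum()/u.sum()
    return c
v0=np.array([.4393,-.2189,-.349,.006])
r=minimize(cost,v0,method="Nelder-Mead",options=dict(initial_simplex=v0+np.vstack([np.zeros(4),np.diag([.005,.005,.1,.004])])));print(r.x,r.fun)
E
```

```text
clock: 28.05
tool_pos: [0.4392, -0.3724, 0.3287]
tcp_rot: [0.985, -0.172, 0.004, 0.002]
contact_force: [0.4, 0.6, -0.7]
opening: 1.002
side roller []
side stand [([0.4383, -0.2209, 0.0029], 0.95)]
side parts_cup [([0.3912, 0.0263, -0.0031], 0.87)]
side hex_bolt [([0.3991, -0.0611, 0.0011], 0.65)]
side bracket [([0.6968, 0.2741, 0.0008], 0.78)]
side row_mid [([0.5321, 0.0587, 0.0374], 0.95)]
top roller [([0.4375, -0.2198, 0.0048], 0.84)]
top stand [([0.4373, -0.2186, -0.0015], 0.91)]
top parts_cup [([0.3886, 0.0269, 0.0032], 0.58)]
top hex_bolt [([0.401, -0.0637, 0.0016], 0.47)]
top bracket [([0.6951, 0.2762, -0.0013], 0.74)]
top row_mid [([0.5304, 0.0591, 0.0393], 0.55)]
dict_keys(['side_roller', 'side_stand', 'top_roller', 'top_stand'])
[ 0.44068176 -0.21780381 -0.34459126  0.00578123] 0.18376726105619046
```

View pics/side6.png

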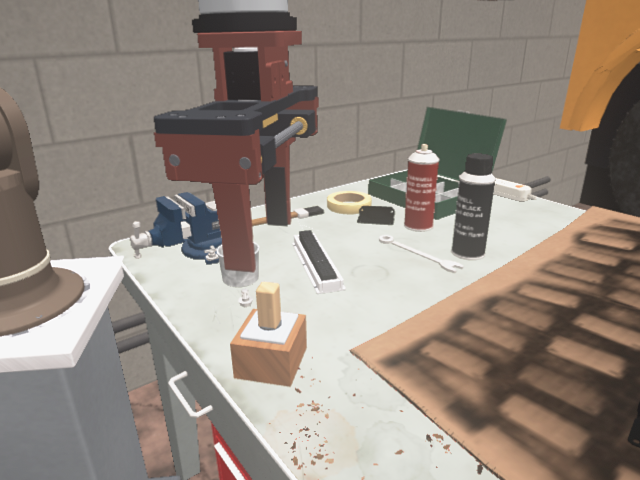

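View pics/top6.png

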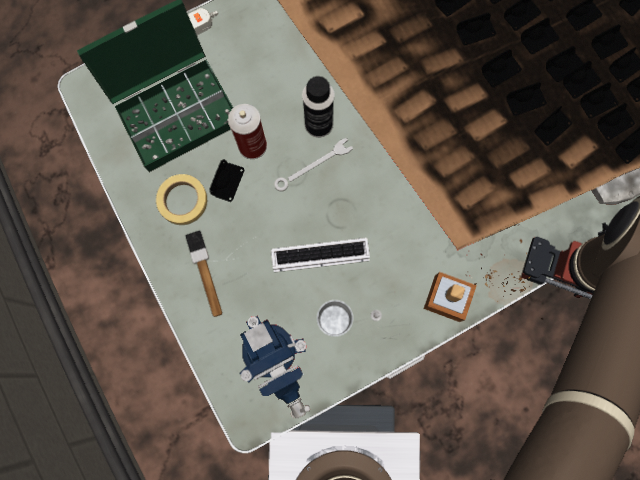

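Both views show the roller upright in its stand, at (268,305) in the side view and (455,293) in the top view, as at the start. The bystanders haven't moved and the gripper is clear.

```bash
python3 -m crank '[0,0,0,0,0,0,100]'; python3 -c "
from cell import robot
print(robot.hand_in())"
```

```text
clock: 29.08
tool_pos: [0.4407, -0.3685, 0.3287]
tcp_rot: [0.986, -0.169, 0.004, 0.001]
contact_force: [-0.7, -0.2, 0.0]
opening: 0.998
the job is handed in; nothing more can be done
None
```

I rolled the hand roller over all eight inserts, from 1 to 8 and back, put it back in its stand, and handed in at about 29 s. The hand-in gave no verdict.

- **Pressure:** vertical contact force was roughly 8–14 N, up to about 16 N in total while climbing onto inserts. That is from readings at row ends, some only every third row on the way back. They are net of the roller's weight, about 3.4 N.
- **Inserts:** wheel height was linear along the row, with a slope of about 0.028 rad. The return pass matched the first to about 0.1 mm and found no further sink, so I take every insert as seated. I had no direct reading of the insert heights.
- **Roller:** it met the stand at the same tool height as at pickup (0.1508 m). A silhouette fit puts it within about 2 mm of the stand's centre, at 5.8 mm height. The pictures show it upright.
- **Bystanders:** the cup, bolt and bracket were found within about 6 mm of their starting positions, which is within the detectors' noise.
- **Check that missed:** the side-camera locator did not report the roller's origin, either at the start or at the end. The top camera and both cameras' outlines of the roller agreed on where it stands.

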